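# Hang the roller holder on its twin pins and load the roller

## Task

Hang the metal roller holder on the sloping pipe cover: slip its two holes over the two pins, holed edge uppermost, until the plate lies flush on the slope, and let go. Then slide the wide hair roller all the way down over the holder's spindle until it sits on the plate, and let go. Leave the slim roller, jar, soap, tweezer and nail brush where they are.

Things in the scene. Friction and masses are not known exactly. Their poses are not given: they have to be found in the camera images.
- holder_grip (a point): Grip point of the loose holder: on the axis of its flat-sided upright spindle, which is 20 mm (x) by 16 mm (y) in section and stands 55 mm above the middle of the plate. The point is 44 mm above the plate's underside, 17 mm below the spindle's top. z along the spindle away from the plate, x towards the edge with the holes, y along the row of holes, towards hole_left.
- hole_left (a point): Centre of the holder's +y hole (12 mm, right through) at the plate's underside: 25, 42, -44 mm in x, y, z from holder_grip; same axes. The holder is plain steel, about 150 g; its plate is 85 mm (x) by 116 mm (y) by 6 mm thick and starts flat on the ledge, spindle up.
- hole_right (a point): Centre of the holder's -y hole (12 mm, right through) at the plate's underside: 25, -42, -44 mm in x, y, z from holder_grip; same axes.
- pin_left (a point): Root, on the tile face, of the pin on the robot's left; hole_left goes on it. Pins are steel, 8 mm thick, round-ended, stand square to the tile and 20 mm out of it, 84 mm apart, 20 mm up the slope from the tile's middle. z along the pin outwards (40 degrees from vertical, leaning towards the robot), x up the slope, y along the row of pins to the robot's left.
- pin_right (a point): Root of the other pin, on the robot's right; hole_right goes on it. Same axes as pin_left. With the holder home, its underside is flush on the tile and each hole point meets its pin root within the 2 mm of play.
- cover: Fixed white ceramic pipe cover: a tile 210 mm wide, 150 mm up the slope, inclined 40 degrees to the ledge and facing the robot (-x of the cover); its lower edge is 47 mm, its middle 95 mm and its top edge 143 mm above the ledge. Origin on the ledge below the tile's middle, z up. Its place and yaw vary.
- roller_center (a point): Centre (half-way up) of the wide hair roller, a loose hard plastic tube open at both ends, 44 mm outside diameter (fine ribs), 36 mm inside, 60 mm long, 35 g, starting upright. z along its axis. Seated on the plate of the holder its centre is 36 mm from the plate's underside, 8 mm nearer the plate than holder_grip. Either end may go first.
- slim_roller_center (a point): Centre of the slim hair roller, a like tube but only 28 mm outside, 20 mm inside, 60 mm tall, upright: too narrow for the spindle, to be left alone.
- jar: Green glass jar with twist lid, 64 mm wide, 75 mm tall; origin under its centre. Leave alone.
- soap: Bar of soap, 80 x 52 x 24 mm; origin under its centre. Leave alone.
- tweezer: Metal tweezer lying flat, about 100 mm long, 8 mm high; origin under its middle. Leave alone.
- nail_brush: Nail brush, 85 x 32 x 26 mm, bristles down; origin under its centre. Leave alone.
Mind the look-alikes: they are no part of the job. What is shaped like the part that bears holder_grip but yellow is not meant. Leave any blue look-alike of the part that bears roller_center alone.

How it is judged:
By the outcome, as a careful person would: the job done as asked, in the order asked, and still so for the second after the job is handed in, with the robot touching nothing.
It also fails if it takes over 54 s, if anything falls off the work surface, if the arm or the gripper's body presses on something with over 40 N, if the wrist force passes 120 N, or if a joint passes its speed limit or range.

## Robot

A 6-joint arm with a two-finger parallel gripper is mounted at the origin on the work surface. World frame = base frame: x ahead of the robot, y to its left, z up, the work surface at z = 0. Lengths are in mm, angles in rad, forces in N, time in s.
With the tool pointing down it reaches from about 275 to 750 mm from the base axis. Payload 10.2 kg.
Tool frame: the origin (TCP) lies on the front face of the gripper's body, between the roots of the fingers; the fingertips stand 73 mm ahead of it and the grasp point (between the pads) lies 54 mm ahead of it; z points along the fingers, y is the direction in which the jaws open and shut (so a half turn about z gives the same grasp; the last joint's range is limited). The gripper opens to 85 mm and grips with 20 to 120 N. Pads are 22 mm wide; open, the fingers measure 114 mm over their backs; the gripper's body (76 mm by 85 mm) begins 54 mm behind the grasp point. The pads swing forward as they close: fully open they stand 13 mm farther back than shut.
Start: joints at [-1.46, 0.313, 1.498, -0, 1.331, -0.223], TCP at [171.996, -496.033, 303.894] pointing down, gripper open.
Joint ranges: [-2.94, 2.94], [-0.97, 2.17], [0.19, 2.56], [-1.23, 4.37], [0.02, 3.11], [-2.88, 2.88]. Speed limits (rad/s): [2.39, 2.39, 3.01, 3.14, 3.14, 3.14].

## Interface

Orientations are given as a unit quaternion [w, x, y, z].
In Python, from rig import ctrl gives the robot as it stands.
- The arm moves only by the tool move_arm, never from a script. Its argument "series" is a list of rows, each a list of 3 entries, a list of its own where there are three numbers: the shift along the tool's x, y, z in mm, then the turn about the tool's z in degrees, then the opening, from 0 (shut) to 1 (fully open). In form: [[[tx, ty, tz], yaw, grip], ...]. A call has 1 to 10 rows; each row is the pose to reach, as a shift and turn from the pose commanded when the call began, along the tool's axes at that moment; what a row does not reach only later rows make up. A row lasts 1/8 s, in which the tool goes at most 62.5 mm and 10.7 degrees, less where a joint would pass 70% of its speed; a pose out of reach is approached as far as the arm can. A call with a gripper value outside its range is refused whole. The fingers move at their own pace and stop on an object; "force" is the grip in N (left out, the last holds). Time passes only in rows, so rows that repeat a pose let the fingers close. It gives the time, the measured TCP pose, the force and the opening at its end, in the units of the state.
- ctrl.sense(): the state, without advancing time (a new reading comes with each control period).
- ctrl.capture(name): name is "scene" or "top" or "wrist"; returns (picture, depth): 480x640x3 uint8, red, green, blue; 480x640 float32, mm along the optical axis (not along the pixel's ray), 0 where there is no reading.
- ctrl.camera_model(name): a dict with "fov_y" (degrees; the focal length in pixels is half the picture's height over the tangent of half this angle, whatever the lens; pixels are square), "cx", "cy" (the principal point, pixels), "dist_coeffs" ([k1, k2, p1, p2, k3] as OpenCV has them; the pictures are not rectified), "rvec" (rotation vector, rad) and "tvec" (3), from world to camera coordinates, as OpenCV has them. Camera axes: x right, y down, z forward; pixel columns grow to the right and rows downward; lengths in mm; the calibration is good to about 2 mm. A picture is of the moment at which its call begins: read the wrist's pose just before it. camera_model takes no time and is no camera call; for the wrist camera it gives the pose at the moment of the call.
- ctrl.finish_job(): hands the job in, once; it reports no verdict.
The state is a dict: "time_s": time; "joints": joint angles; "dq": joint speeds; "tau": joint torques, N m; "eef_pos": TCP position; "ee_rot": TCP orientation; "force": force on the tool from outside, world axes, zero at the start; "wrist_torque": the same for the moment, N m; "grip_width": opening from 0.0 (shut) to 1.0 (fully open).
Only numpy, scipy, OpenCV 4.12 (cv2) and the standard library are available. Lean on these libraries where they do the work, as an engineer would, in place of code of your own. Each camera call takes 0.05 s, during which the arm holds its last target.

## Working session

There is one attempt and no reset: what is moved stays moved. The work goes in short steps, Python scripts to look and compute and a tool call to move; the robot and the scene stay as the last step left them, time stands still between calls to the robot, and variables do not carry over. Pictures are saved under pics/ and viewed, and the job is handed in when it is done.

Besides the shell and the picture viewer there is one more tool, called after ">>>" as name(argument=value, ...) on one line, values as JSON. move_arm: Moves the arm, as the interface text tells. Its arguments: {"type":"object","properties":{"series":{"type":"array","items":{"type":"array"}},"force":{"type":"number"}},"required":["series"]}

```bash
mkdir -p pics; ls; cat > h.py <<'E'
import numpy as np, cv2
from scipy.spatial.transform import Rotation as R
from rig import ctrl
def K(m):
    f=240/np.tan(np.radians(m['fov_y'])/2)
    return np.array([[f,0,m['cx']],[0,f,m['cy']],[0,0,1.]])
def snap(cam,name):
    m=ctrl.camera_model(cam); im,d=ctrl.capture(cam)
    cv2.imwrite(f'pics/{name}.png',im[:,:,::-1]); np.savez(f'pics/{name}.npz',im=im,d=d,m=np.array([m],dtype=object))
    return im,d,m
def load(name):
    z=np.load(f'pics/{name}.npz',allow_pickle=True); return z['im'],z['d'],z['m'][0]
def cloud(d,m):
    v,u=np.mgrid[0:480,0:640]
    p=cv2.undistortPoints(np.stack([u.ravel(),v.ravel()],1).astype(float)[:,None],K(m),np.array(m['dist_coeffs'],float))[:,0].reshape(480,640,2)
    c=np.dstack([p*d[...,None],d])
    Rm=cv2.Rodrigues(np.array(m['rvec'],float))[0]
    w=(c-np.array(m['tvec']).ravel())@Rm
    w[d<=0]=np.nan
    return w
def proj(P,m):
    return cv2.projectPoints(np.atleast_2d(P).astype(float),np.array(m['rvec'],float),np.array(m['tvec'],float),K(m),np.array(m['dist_coeffs'],float))[0][:,0]
E
python3 - <<'E'
from h import *
for c in ['scene','top','wrist']: 
    _,d,m=snap(c,c+'0'); print(c,m)
print(ctrl.sense())
E
```

```text
pics
scene {'fov_y': 50.68026496950482, 'cx': 318.7674613378003, 'cy': 238.34833476330655, 'dist_coeffs': array([-0.04776363,  0.        ,  0.        ,  0.        ,  0.        ]), 'rvec': array([ 2.07992267,  0.75530477, -0.39157594]), 'tvec': array([-435.50324897,  -61.93183295, 1543.48202332])}
top {'fov_y': 53.448171981302934, 'cx': 313.63126678474896, 'cy': 228.59660496646765, 'dist_coeffs': array([-0.12947842,  0.        ,  0.        ,  0.        ,  0.        ]), 'rvec': array([ 2.2074863 , -2.14601822,  0.08137277]), 'tvec': array([  55.69634094,  540.12367984, 1140.32159111])}
wrist {'fov_y': 59.163383130501344, 'cx': 325.74504542645474, 'cy': 233.91688503278667, 'dist_coeffs': array([-0.08542687,  0.        ,  0.        ,  0.        ,  0.        ]), 'rvec': array([-2.36032604,  1.68018049,  0.24587439]), 'tvec': array([-525.61347406,  -36.63187409,  379.33673009])}
{'time_s': 0.15, 'joints': array([-1.46042484e+00,  3.13308753e-01,  1.49823772e+00, -8.71331686e-06,
        1.33097669e+00, -2.23398720e-01]), 'dq': array([-1.56364089e-04, -3.49881366e-03, -2.44214360e-03,  1.41749674e-03,
        4.78605872e-04, -3.43747563e-05]), 'tau': array([ 1.27896787e-03, -4.12369895e+01, -2.59796458e+01, -1.89148354e-04,
        3.20332481e-03,  4.12005909e-05]), 'eef_pos': array([ 171.96867085, -495.91512089,  303.48236475]), 'ee_rot': array([-4.64750309e-04,  9.86106691e-01,  1.66112546e-01,  2.20544579e-05]), 'force': array([-0.44161721, -0.1866532 ,  0.79986567]), 'wrist_torque': array([ 0.04268847, -0.00452311, -0.03012588]), 'grip_width': 1.0054335525953426}
```

View pics/scene0.png

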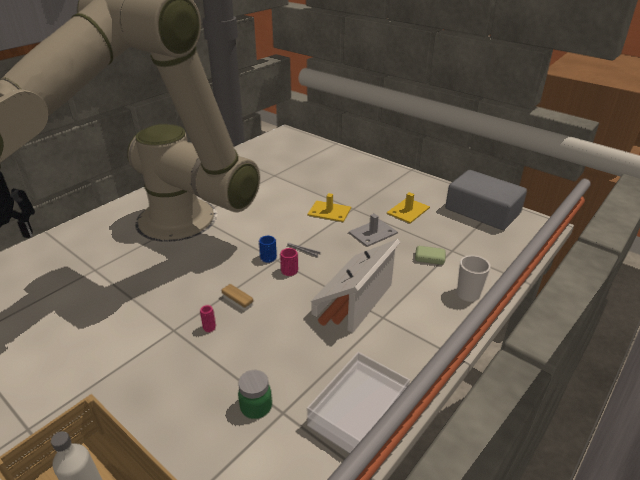

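View pics/top0.png

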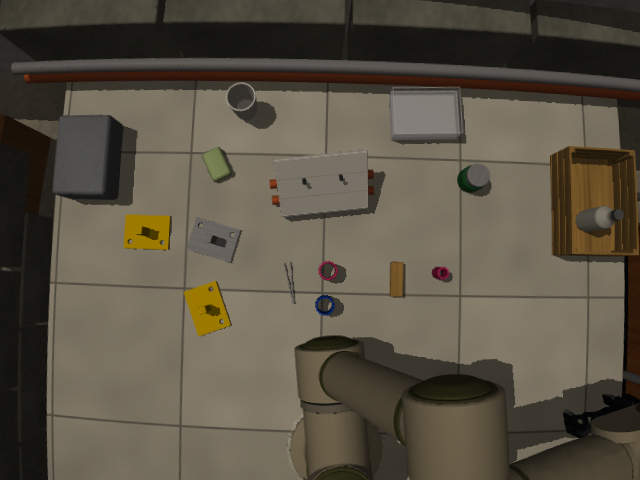

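View pics/wrist0.png

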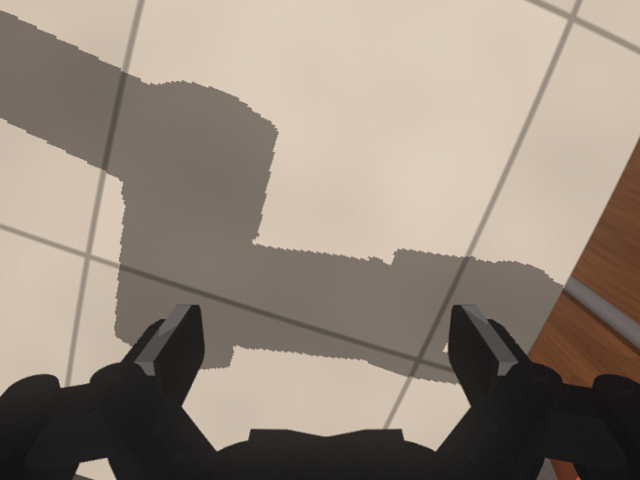

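```bash
python3 - <<'E'
from h import *
im,d,m=load('top0')
w=cloud(d,m)
crop=im[130:340,110:390,::-1]
cv2.imwrite('pics/topcrop.png',cv2.resize(crop,None,fx=2.8,fy=2.8,interpolation=cv2.INTER_CUBIC))
for (u,v) in [(300,240),(205,230),(218,241),(300,160),(300,208),(360,160),(328,262),(281,208)]:
    print(u,v,w[v,u].round(1))
im,d,m=load('scene0')
cv2.imwrite('pics/scenecrop.png',cv2.resize(im[180:340,240:460,::-1],None,fx=3.6,fy=3.6,interpolation=cv2.INTER_CUBIC))
E
```

```text
300 240 [510.6 103.9   4. ]
205 230 [528.2 340.5  10.3]
218 241 [502.  306.9   8.8]
300 160 [680.6 104.6 140.8]
300 208 [583.4 104.3  58.9]
360 160 [687.3 -29.7 128.4]
328 262 [457.6  34.7  59.5]
281 208 [581.  148.7  68.3]
```

View pics/topcrop.png

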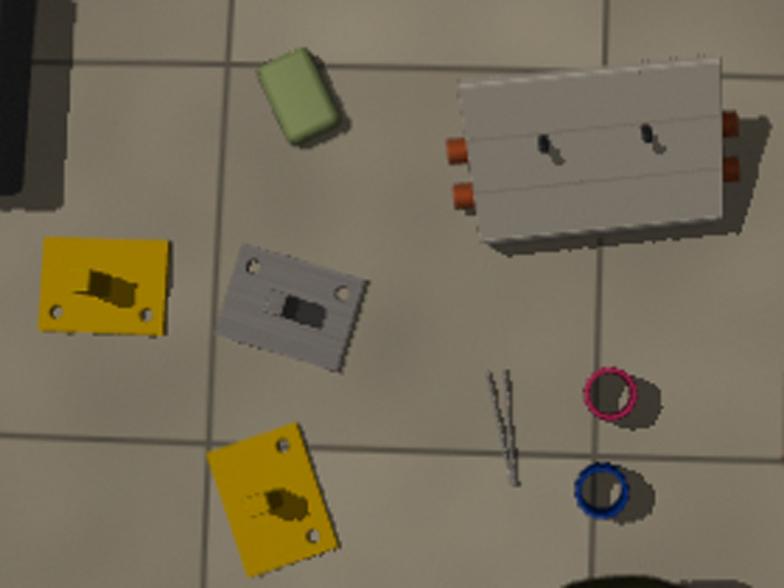

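View pics/scenecrop.png

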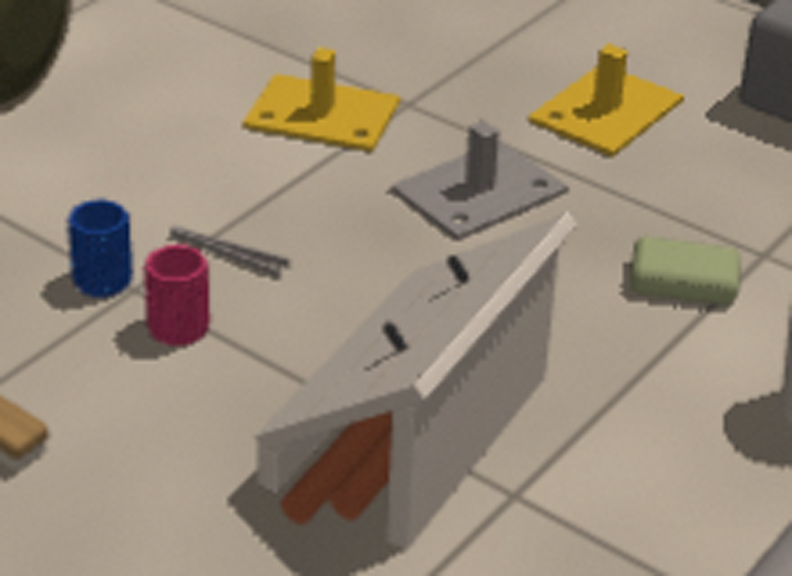

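```bash
cat >> h.py <<'E'
def pose():
    s=ctrl.sense(); q=s['ee_rot']; return np.array(s['eef_pos']),R.from_quat([q[1],q[2],q[3],q[0]]).as_matrix(),s
def psi_of(Rt): return np.degrees(np.arctan2(Rt[1,0],Rt[0,0]))
def goto(p,psi=None):
    """shift, turn in tool axes; tool yaw + = about tool z (down) => psi decreases"""
    P,Rt,s=pose(); sh=Rt.T@(np.array(p)-P)
    t=0 if psi is None else -(((psi-psi_of(Rt))+180)%360-180)
    print('from',P.round(1),'psi',psi_of(Rt).round(2),'shift',sh.round(1),'turn',round(t,2),'force',s['force'].round(1),'t',round(s['time_s'],2))
E
python3 - <<'E'
from h import *
P,Rt,s=pose(); print(Rt.round(3))
m=ctrl.camera_model('wrist'); Rc=cv2.Rodrigues(m['rvec'])[0]; C=-Rc.T@m['tvec']
print('cam in tool',(Rt.T@(C-P)).round(1)); print((Rt.T@Rc.T).round(3))
goto([500,310,300],-17)
E
```

```text
[[ 0.945  0.328 -0.   ]
 [ 0.328 -0.945  0.001]
 [ 0.    -0.001 -1.   ]]
cam in tool [ 72.6   1.3 -69.9]
[[-0.    -0.959 -0.285]
 [ 1.    -0.    -0.   ]
 [ 0.    -0.285  0.959]]
from [ 172.  -495.9  303.5] psi 19.12 shift [ 574.  -654.     4.2] turn 36.12 force [-0.4 -0.2  0.8] t 0.15
```

>>> move_arm(series=[[[290, -325, 0], 18, 1], [[290, -325, 0], 18, 1], [[290, -325, 0], 18, 1], [[290, -325, 0], 18, 1], [[290, -325, 0], 18, 1], [[290, -325, 0], 18, 1], [[555, -660, 0], 36, 1], [[555, -660, 0], 36, 1], [[555, -660, 0], 36, 1], [[555, -660, 0], 36, 1]])

```text
time_s: 1.4
eef_pos: [391.7, 58.9, 304.0]
ee_rot: [0.0, 0.989, -0.147, 0.0]
force: [0.2, -0.8, 0.4]
grip_width: 0.996
```

```bash
python3 - <<'E'
from h import *
goto([480,315,300],-17)
E
```

```text
from [391.7  58.9 304. ] psi -16.92 shift [  10.  -270.7    4.1] turn 0.08 force [ 0.2 -0.8  0.4] t 1.4
```

>>> move_arm(series=[[[10, -270, 0], 0, 1], [[10, -270, 0], 0, 1], [[10, -270, 0], 0, 1], [[10, -270, 0], 0, 1], [[10, -270, 0], 0, 1], [[10, -270, 0], 0, 1], [[10, -270, 0], 0, 1]])

```text
time_s: 2.28
eef_pos: [479.2, 311.6, 303.8]
ee_rot: [0.0, 0.989, -0.147, -0.0]
force: [0.1, -0.6, 0.5]
grip_width: 0.998
```

```bash
python3 - <<'E'
from h import *
goto([480,315,300],-17)
im,d,m=snap('wrist','w1')
im,d,m=snap('top','top1')
E
```

```text
from [479.2 311.6 303.8] psi -16.91 shift [-0.2 -3.5  3.8] turn 0.09 force [ 0.1 -0.6  0.5] t 2.27
```

View pics/w1.png

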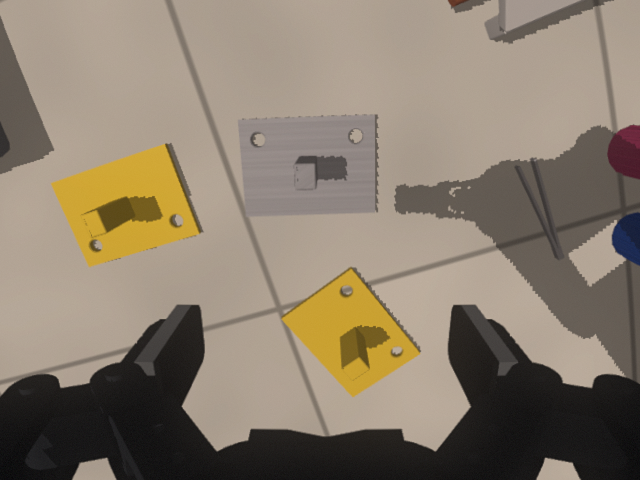

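```bash
cat >> h.py <<'E'
def ray(uv,m,z):
    p=cv2.undistortPoints(np.array([[uv]],float),K(m),np.array(m['dist_coeffs'],float))[0,0]
    Rm=cv2.Rodrigues(np.array(m['rvec'],float))[0]; C=-Rm.T@np.array(m['tvec']).ravel()
    r=Rm.T@np.array([p[0],p[1],1]); return C+r*(z-C[2])/r[2]
E
python3 - <<'E'
from h import *
im,d,m=load('w1'); w=cloud(d,m)
for (u,v) in [(270,200),(350,200),(308,120),(230,130),(306,181),(300,185)]: print(u,v,w[v,u].round(1))
# spindle top: points in box with z>45
Z=w[...,2]; box=np.zeros_like(Z,bool); box[100:230,230:385]=1
t=box&(Z>54); q=w[t]; print('top n',len(q),'z',np.median(q[:,2]),'mid',((q.min(0)+q.max(0))/2).round(1),'mean',q.mean(0).round(1))
p=cv2.minAreaRect(q[:,:2].astype(np.float32)); print('top rect',p)
t=box&(Z>3)&(Z<12); n,l=cv2.connectedComponents(t.astype(np.uint8)); k=np.argmax(np.bincount(l[t])); q=w[l==k]
print('plate z',np.median(q[:,2]),cv2.minAreaRect(q[:,:2].astype(np.float32)))
for uv in [(258,139),(356,136)]: print('hole',ray(uv,m,6).round(1))
for c in [(238,120),(378,115),(377,213),(247,216)]: print('c',ray(c,m,6).round(1))
cv2.imwrite('pics/w1c.png',cv2.resize(im[105:225,230:390,::-1],None,fx=5,fy=5,interpolation=cv2.INTER_CUBIC))
E
```

```text
270 200 [488.7 359.5   5.3]
350 200 [468.2 291.5   6.2]
308 120 [544.8 306.3   5.7]
230 130 [ 5.568e+02  3.738e+02 -3.000e-01]
306 181 [503.7 318.5  61. ]
300 185 [502.  323.8  60.4]
top n 565 z 60.856273713948426 mid [507.4 318.4  58.7] mean [507.9 318.3  60.7]
top rect ((507.3883972167969, 318.5825500488281), (15.766469955444336, 19.665996551513672), 73.65392303466797)
plate z 5.89793069518898 ((507.3813171386719, 318.447998046875), (115.96487426757812, 85.39384460449219), 75.02151489257812)
hole [542.3 352.    6. ]
hole [520.2 271.1   6. ]
c [562.4 363.    6. ]
c [531.7 248.5   6. ]
c [449.7 271.6   6. ]
c [481.1 384.    6. ]
```

View pics/w1c.png

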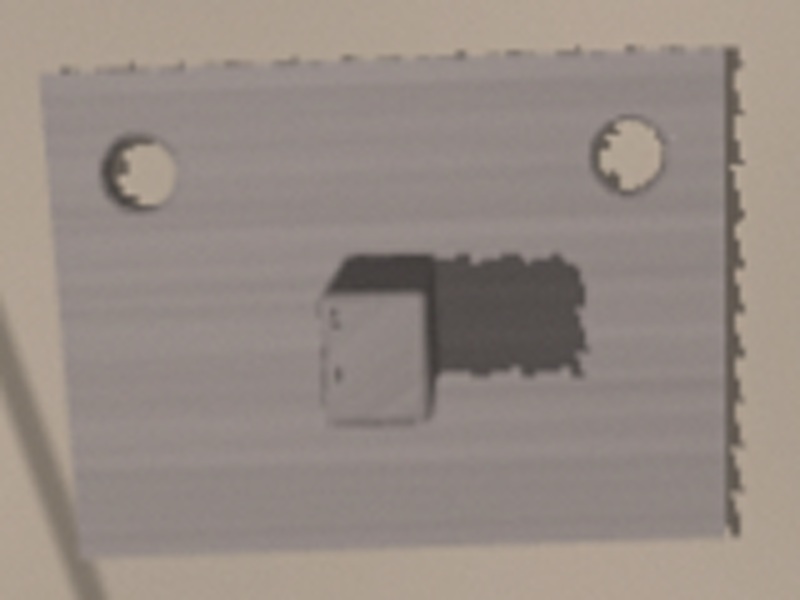

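```bash
python3 - <<'E'
from h import *
im,d,m=load('top0')
for uv in [(305,181),(341,178)]: print(ray(uv,m,118).round(1))
w=cloud(d,m); q=w[165:200,290:360].reshape(-1,3); q=q[~np.isnan(q[:,0])]
c=np.median(q,0); u,s,v=np.linalg.svd(q-q.mean(0)); n=v[2]*np.sign(v[2][2]); print(c,n,np.degrees(np.arccos(n[2])),np.degrees(np.arctan2(n[1],n[0])))
goto([570,60,330],6.7)
E
```

```text
[637.8  92.8 118. ]
[646.9  11.6 118. ]
[639.84432979  48.4078088   99.86074831] [-0.64137346 -0.08644985  0.76234278] 40.32883037460387 -172.32344624813675
from [479.3 311.5 304.2] psi -16.94 shift [160.  214.1 -25.8] turn -23.64 force [-0.2  0.4 -0.8] t 2.38
```

>>> move_arm(series=[[[190, 210, -36], -24, 1], [[190, 210, -36], -24, 1], [[190, 210, -36], -24, 1], [[190, 210, -36], -24, 1], [[190, 210, -36], -24, 1], [[190, 210, -36], -24, 1], [[190, 210, -36], -24, 1], [[190, 210, -36], -24, 1]])

```text
time_s: 3.38
eef_pos: [599.7, 57.3, 340.1]
ee_rot: [-0.0, 0.998, 0.063, 0.0]
force: [0.0, 0.1, -0.4]
grip_width: 1.0
```

```bash
python3 - <<'E'
from h import *
goto([600,55,340],7)
im,d,m=snap('wrist','w2')
E
```

```text
from [599.7  57.3 340.1] psi 7.2 shift [0.  2.3 0.1] turn 0.2 force [ 0.   0.1 -0.4] t 3.38
```

View pics/w2.png

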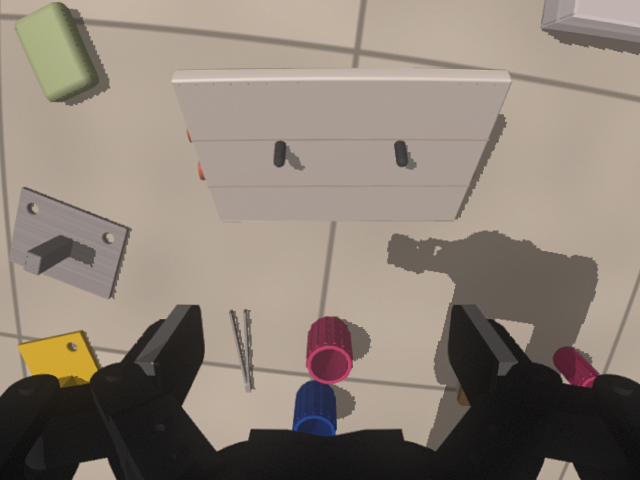

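```bash
python3 - <<'E'
from h import *
im,d,m=load('w2'); w=cloud(d,m)
reg=np.zeros((480,640),bool); reg[85:215,215:465]=1
q=w[reg]; q=q[~np.isnan(q[:,0])]
for i in range(4):
    c=q.mean(0); n=np.linalg.svd(q-c,full_matrices=False)[2][2]; n*=np.sign(n[2]); h=(q-c)@n; q=q[abs(h)<3]
print('n',n.round(4),np.degrees(np.arccos(n[2])),'yaw',np.degrees(np.arctan2(-n[1],-n[0])),'rms',h.std())
y=np.cross([0,0,1],[-n[0],-n[1],0]); y/=np.linalg.norm(y); x=np.cross(y,n)
print('x',x.round(4),'y',y.round(4))
H=(w-c)@n; 
pr=[]
for (a,b) in [(260,300),(380,420)]:
    s=np.zeros_like(reg); s[130:180,a:b]=1; t=s&(H>5)&(H<25); p=w[t]; L=np.c_[(p-c)@x,(p-c)@y,(p-c)@n]
    print('pin n',len(p),'H max',L[:,2].max().round(1),'x range',np.percentile(L[:,0],[2,50,98]).round(1),'y',np.percentile(L[:,1],[2,50,98]).round(1))
    vis=np.median(L[:,:2],0); pr.append(c+x*vis[0]+y*vis[1]); print(pr[-1].round(1))
# tile extents
t=(abs(H)<2.5); n_,l=cv2.connectedComponents(t.astype(np.uint8)); k=l[200,330]; p=w[l==k]; L=np.c_[(p-c)@x,(p-c)@y]
r=cv2.minAreaRect(L.astype(np.float32)); print(r); mid=c+x*r[0][0]+y*r[0][1]; print('tile mid',mid.round(1))
for e in pr: print('pin rel mid',[round(float((e-mid)@a),1) for a in (x,y,n)])
# model reprojection check
im2=im[:,:,::-1].copy()
yaw=np.arctan2(y[0]*-1,y[1])
print(np.degrees(yaw))
for sgn in (1,-1):
    root=mid+20*x+42*sgn*y
    print(root.round(1))
    a,b=proj([root,root+20*n],m); cv2.line(im2,tuple(a.astype(int)),tuple(b.astype(int)),(0,0,255),1)
    print(a,b)
cv2.imwrite('pics/w2c.png',cv2.resize(im2[120:190,240:440],None,fx=4,fy=4,interpolation=cv2.INTER_CUBIC))
np.savez('cover.npz',n=n,x=x,y=y,mid=mid)
E
```

```text
n [-0.6374 -0.0826  0.7661] 39.993189938578944 yaw 7.382030255267858 rms 0.5572975626313598
x [0.7598 0.0984 0.6427] y [-0.1285  0.9917  0.    ]
pin n 229 H max 20.9 x range [ 7.  11.6 13.2] y [38.3 41.7 45.7]
[646.5  94.4 109.6]
pin n 227 H max 21.1 x range [ 7.9 11.5 13.3] y [-45.5 -41.4 -38.2]
[657.1  12.  109.5]
((-10.883956909179688, -0.1114654541015625), (209.9751434326172, 151.69329833984375), 89.77774810791016)
tile mid [634.8  50.7  95.2]
pin rel mid [22.5, 41.8, 0.0]
pin rel mid [22.4, -41.3, -0.0]
7.382030255267858
[644.6  94.3 108. ]
[280.09481027 143.98521587] [278.31595275 165.01938404]
[655.4  11.  108. ]
[399.3211084  143.69136412] [402.33607645 164.69050932]
```

View pics/w2c.png

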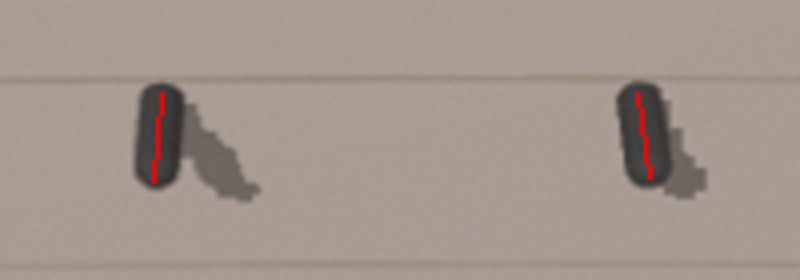

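```bash
python3 - <<'E'
from h import *
goto([507.4,318.4,180],-15.1)
c=np.load('cover.npz'); print('grip target',(c['mid']-5*c['x']+44*c['n']).round(1),'press',(c['mid']-30*c['x']+44*c['n']).round(1),'E',(c['mid']-75*c['x']).round(1))
E
```

```text
from [599.8  57.3 340.1] psi 7.21 shift [ -58.9 -270.6  160.1] turn 22.31 force [ 0.   0.7 -0.4] t 3.42
grip target [602.9  46.5 125.7] press [584.   44.1 109.6] E [577.8  43.3  47. ]
```

>>> move_arm(series=[[[-59, -270.6, 160], 22.3, 1], [[-59, -270.6, 160], 22.3, 1], [[-59, -270.6, 160], 22.3, 1], [[-59, -270.6, 160], 22.3, 1], [[-59, -270.6, 160], 22.3, 1], [[-59, -270.6, 160], 22.3, 1], [[-59, -270.6, 160], 22.3, 1], [[-59, -270.6, 160], 22.3, 1], [[-59, -270.6, 160], 22.3, 1]])

```text
time_s: 4.55
eef_pos: [508.8, 316.6, 180.7]
ee_rot: [-0.0, 0.991, -0.133, 0.001]
force: [0.2, 0.1, -0.4]
grip_width: 1.002
```

```bash
python3 - <<'E'
from h import *
goto([507.4,318.4,98],-15.1)
im,d,m=snap('wrist','w3')
E
```

```text
from [508.8 316.6 180.7] psi -15.26 shift [-1.9 -1.3 82.7] turn -0.16 force [ 0.2  0.1 -0.4] t 4.55
```

View pics/w3.png

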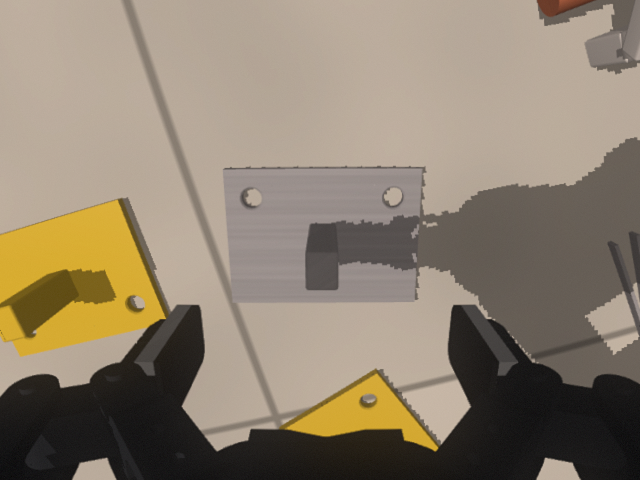

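>>> move_arm(series=[[[0, 0, 50], 0, 1], [[0, 0, 82], 0, 1], [[0, 0, 82], 0, 1], [[0, 0, 82], 0, 1], [[0, 0, 82], 0, 0], [[0, 0, 82], 0, 0], [[0, 0, 82], 0, 0], [[0, 0, 82], 0, 0], [[0, 0, 82], 0, 0]], force=30)

```text
time_s: 5.72
eef_pos: [508.2, 317.6, 98.2]
ee_rot: [-0.0, 0.991, -0.132, 0.0]
force: [0.5, -0.6, 3.0]
grip_width: 0.178
```

```bash
python3 - <<'E'
from h import *
goto([507.4,318.4,98],-15.1); print(ctrl.sense()['grip_width'])
E
```

```text
from [508.2 317.6  98.2] psi -15.17 shift [-1.  -0.6  0.2] turn -0.07 force [ 0.5 -0.6  3. ] t 5.72
0.1779411594035311
```

>>> move_arm(series=[[[0, 0, -50], 0, 0], [[0, 0, -82], 0, 0], [[0, 0, -82], 0, 0]])

```text
time_s: 6.1
eef_pos: [508.7, 317.8, 181.9]
ee_rot: [-0.001, 0.991, -0.132, 0.002]
force: [0.2, 0.6, -2.3]
grip_width: 0.184
```

```bash
python3 - <<'E'
from h import *
goto([541.1,38.6,155],7.4)
E
```

```text
from [508.7 317.8 181.9] psi -15.17 shift [104.2 261.   26.6] turn -22.57 force [ 0.2  0.6 -2.3] t 6.1
```

>>> move_arm(series=[[[104, 261, 0], -22.5, 0], [[104, 261, 0], -22.5, 0], [[104, 261, 0], -22.5, 0], [[104, 261, 0], -22.5, 0], [[104, 261, 0], -22.5, 0], [[104, 261, 0], -22.5, 0], [[104, 261, 26], -22.5, 0], [[104, 261, 26], -22.5, 0], [[104, 261, 26], -22.5, 0]])

```text
time_s: 7.22
eef_pos: [540.2, 39.0, 154.1]
ee_rot: [-0.0, 0.998, 0.064, -0.0]
force: [-0.2, -0.2, -1.8]
grip_width: 0.185
```

```bash
python3 - <<'E'
from h import *
goto([541.1,38.6,145],7.4)
snap('wrist','w4')
E
```

```text
from [540.2  39.  154.1] psi 7.38 shift [0.9 0.6 9.1] turn -0.02 force [-0.2 -0.2 -1.8] t 7.22
```

View pics/w4.png

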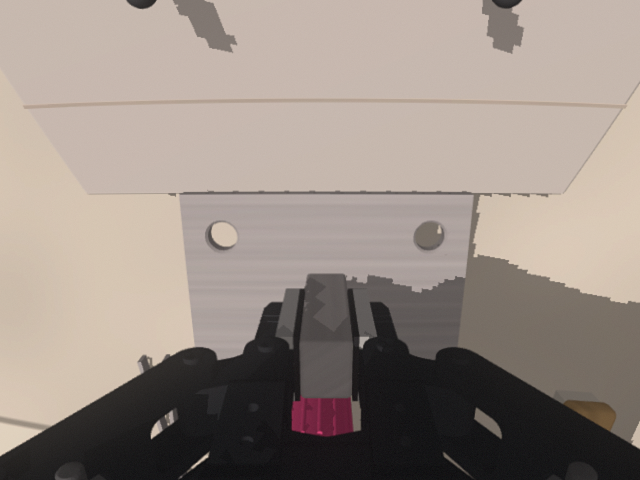

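>>> move_arm(series=[[[0, 0, 8], 0, 0], [[-3, 0, 12], 0, 0], [[-7, 0, 16], 0, 0], [[-10, 0, 20], 0, 0]], force=20)

```text
time_s: 7.78
eef_pos: [530.7, 37.1, 134.9]
ee_rot: [0.0, 0.998, 0.064, 0.001]
force: [-2.0, -0.1, 6.6]
grip_width: 0.183
```

```bash
python3 - <<'E'
from h import *
goto([541.1,38.6,145],7.4)
snap('wrist','w5'); snap('scene','s5')
E
```

```text
from [530.7  37.1 134.9] psi 7.33 shift [ 10.5  -0.2 -10.1] turn -0.07 force [-2.  -0.1  6.6] t 7.78
```

View pics/w5.png

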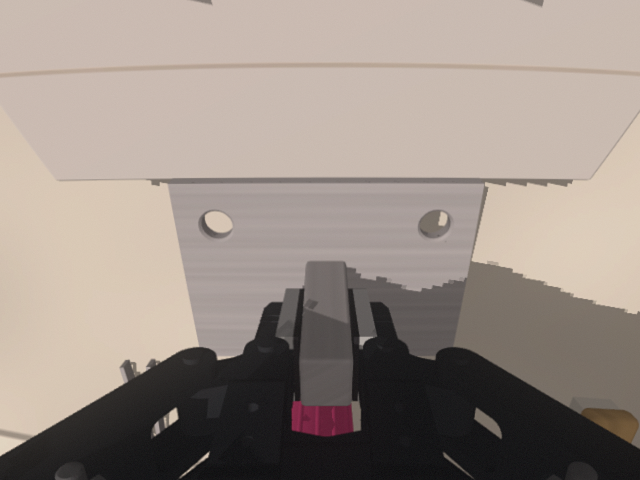

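```bash
cat >> h.py <<'E'
def plate(name,rows,cols):
    im,d,m=load(name); w=cloud(d,m); q=w[rows[0]:rows[1],cols[0]:cols[1]].reshape(-1,3); q=q[~np.isnan(q[:,0])]
    for i in range(5):
        c=np.median(q,0) if i==0 else q.mean(0); n=np.linalg.svd(q-c,full_matrices=False)[2][2]; n*=np.sign(n[2]); h=(q-c)@n; q=q[abs(h)<2]
    return w,c,n
E
python3 - <<'E'
from h import *
w,c,n=plate('w5',(195,260),(245,395))
print(c.round(1),n.round(3),'tilt',np.degrees(np.arccos(n[2])),'yaw',np.degrees(np.arctan2(-n[1],-n[0])))
for v in range(160,200,3): print(v,w[v,330].round(1))
E
```

```text
[559.8  42.1  49.5] [-0.213 -0.028  0.977] tilt 12.392705641345055 yaw 7.433348267404999
160 [586.2  41.5  54.1]
163 [585.   41.3  52.6]
166 [583.9  41.2  52.4]
169 [582.6  41.   50.8]
172 [581.5  40.9  50.7]
175 [580.1  40.6  48.7]
178 [578.9  40.5  48.2]
181 [578.4  40.5  51.9]
184 [577.5  40.3  52.9]
187 [576.2  40.2  52.1]
190 [575.2  40.   52.5]
193 [574.   39.9  52.1]
196 [572.8  39.7  51.6]
199 [571.7  39.6  51.8]
```

>>> move_arm(series=[[[3, 0, 2], 0, 0], [[2, 0, 5], 0, 0], [[0, 0, 9], 0, 0], [[-2, 0, 12], 0, 0], [[-3, 0, 15], 0, 0], [[-3, 0, 15], 0, 0]])

```text
time_s: 8.62
eef_pos: [527.2, 36.7, 119.2]
ee_rot: [0.0, 0.998, 0.064, 0.0]
force: [-3.1, -0.8, 3.7]
grip_width: 0.181
```

```bash
python3 - <<'E'
from h import *
goto([541.1,38.6,145],7.4)
snap('wrist','w6')
w,c,n=plate('w6',(195,260),(245,395))
print(c.round(1),n.round(3),'tilt',np.degrees(np.arccos(n[2])),'yaw',np.degrees(np.arctan2(-n[1],-n[0])))
E
```

```text
from [527.2  36.7 119.2] psi 7.33 shift [ 14.   -0.1 -25.8] turn -0.07 force [-3.1 -0.8  3.7] t 8.62
[558.9  41.9  43.9] [-0.456 -0.059  0.888] tilt 27.40656302333108 yaw 7.38663640294352
```

View pics/w6.png

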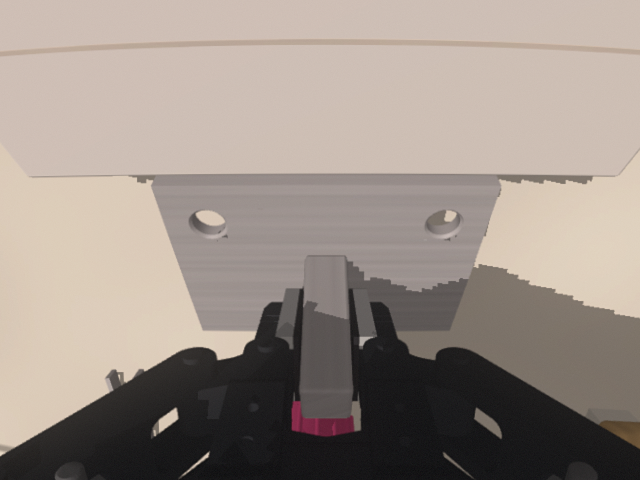

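```bash
cat >> h.py <<'E'
C_=np.load('cover.npz')
def tcp(s,n,t=0): return C_['mid']+s*C_['x']+n*C_['n']+t*C_['y']+np.array([0,0,54.])
E
python3 - <<'E'
from h import *
for s,n in [(-20,60),(-20,52),(-25,48),(-31,44),(-31,43)]: goto(tcp(s,n),7.38)
P,_,_=pose(); P=P-[0,0,54]-C_['mid']; print(P@C_['x'],P@C_['n'],P@C_['y'])
E
```

```text
from [527.2  36.7 119.2] psi 7.34 shift [ 54.6  -0.  -63.1] turn -0.04 force [-3.3 -1.2  4.2] t 8.68
from [527.2  36.7 119.2] psi 7.34 shift [ 59.7  -0.1 -56.9] turn -0.04 force [-3.3 -1.2  4.2] t 8.68
from [527.2  36.7 119.2] psi 7.34 shift [ 58.5  -0.1 -50.7] turn -0.04 force [-3.3 -1.2  4.2] t 8.68
from [527.2  36.7 119.2] psi 7.34 shift [ 56.4  -0.1 -43.7] turn -0.04 force [-3.3 -1.2  4.2] t 8.68
from [527.2  36.7 119.2] psi 7.34 shift [ 57.1  -0.1 -43. ] turn -0.04 force [-3.3 -1.2  4.2] t 8.68
-102.3506301232134 46.75558423223043 -0.01715965483905324
```

>>> move_arm(series=[[[0, 0, -40], 0, 0], [[20, 0, -64], 0, 0], [[54, 0, -64], 0, 0], [[57, 0, -61], 0, 0], [[59, 0, -56], 0, 0], [[59, 0, -56], 0, 0]])

```text
time_s: 9.43
eef_pos: [585.1, 44.3, 174.1]
ee_rot: [-0.0, 0.998, 0.064, -0.001]
force: [-0.4, -0.4, -2.0]
grip_width: 0.182
```

```bash
python3 - <<'E'
from h import *
goto(tcp(-31,44),7.38)
snap('wrist','w7')
w,c,n=plate('w7',(195,240),(245,395))
print(c.round(1),n.round(3),'tilt',np.degrees(np.arccos(n[2])),'yaw',np.degrees(np.arctan2(-n[1],-n[0])))
E
```

```text
from [585.1  44.3 174.1] psi 7.32 shift [-1.9  0.1 11.1] turn -0.06 force [-0.4 -0.4 -2. ] t 9.43
[620.8  49.9 100.7] [-0.457 -0.06   0.888] tilt 27.436305706638787 yaw 7.467590227224551
```

View pics/w7.png

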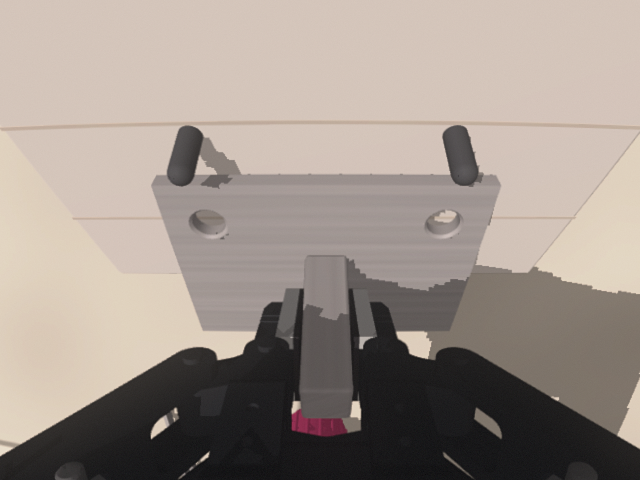

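>>> move_arm(series=[[[0, 0, 3], 0, 0], [[-1, 0, 6], 0, 0], [[-2, 0, 9], 0, 0], [[-2.5, 0, 11], 0, 0], [[-2.5, 0, 12], 0, 0], [[-2.5, 0, 12], 0, 0]])

```text
time_s: 10.22
eef_pos: [583.2, 43.9, 163.4]
ee_rot: [0.0, 0.998, 0.064, 0.0]
force: [-4.2, -0.5, 4.6]
grip_width: 0.183
```

```bash
python3 - <<'E'
from h import *
goto(tcp(-31,44),7.38)
snap('wrist','w8')
w,c,n=plate('w8',(190,240),(245,395))
print(c.round(1),n.round(3),'tilt',np.degrees(np.arccos(n[2])),'yaw',np.degrees(np.arctan2(-n[1],-n[0])), 'plate top height',(c-C_['mid'])@C_['n'])
E
```

```text
from [583.2  43.9 163.4] psi 7.33 shift [-0.  -0.1  0.4] turn -0.05 force [-4.2 -0.5  4.6] t 10.22
[620.8  49.7  93.5] [-0.52  -0.068  0.851] tilt 31.653350851049378 yaw 7.463744064956725 plate top height 7.7066090799859355
```

View pics/w8.png

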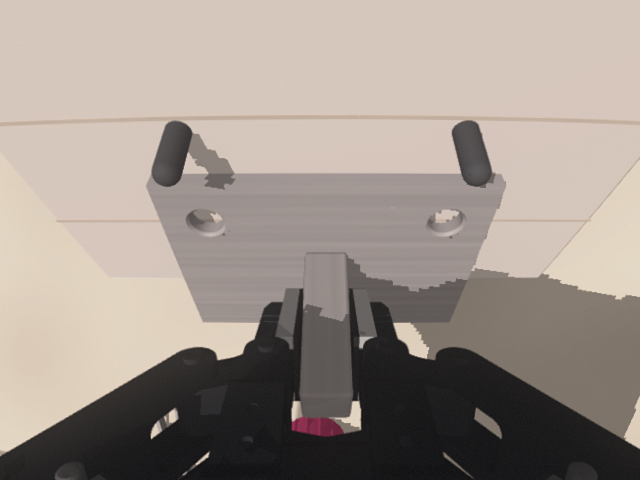

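```bash
python3 - <<'E'
from h import *
# grip->plate top distance over time
T={'w4':([540.2,39,154.1],(215,260)),'w5':([530.7,37.1,134.9],(195,260)),'w6':([527.2,36.7,119.2],(195,260)),'w7':([585.1,44.3,174.1],(195,240)),'w8':([583.2,43.9,163.4],(190,240))}
for k,(p,r) in T.items():
    w,c,n=plate(k,r,(245,395)); g=np.array(p)-[0,0,54]
    xa=np.cross([-.1285,.9917,0],n)
    e=[]
    for u in range(250,400,10):
        col=w[150:300,u]; on=abs((col-c)@n)<1.5; s=((col-g)@xa)[on]; e.append(np.nanmax(s))
    print(k,'dist',((g-c)@n).round(2),'tilt',np.degrees(np.arccos(n[2])).round(1),'upper edge from grip',np.median(e).round(1))
E
```

```text
w4 dist 38.47 tilt 0.2 upper edge from grip 57.4
w5 dist 36.99 tilt 12.4 upper edge from grip 52.9
w6 dist 33.72 tilt 27.4 upper edge from grip 38.2
w7 dist 33.88 tilt 27.4 upper edge from grip 37.8
w8 dist 33.52 tilt 31.7 upper edge from grip 38.1
```

```bash
python3 - <<'E'
from h import *
for s,n in [(-32,42),(-33,40),(-34,39),(-34,38)]: goto(tcp(s,n),7.38)
E
```

```text
from [583.2  43.9 163.3] psi 7.33 shift [ 0.5 -0.1  2.6] turn -0.05 force [-5.2 -0.7  5.1] t 10.28
from [583.2  43.9 163.3] psi 7.33 shift [ 1.  -0.1  4.7] turn -0.05 force [-5.2 -0.7  5.1] t 10.28
from [583.2  43.9 163.3] psi 7.33 shift [ 0.9 -0.1  6.2] turn -0.05 force [-5.2 -0.7  5.1] t 10.28
from [583.2  43.9 163.3] psi 7.33 shift [ 1.6 -0.1  6.9] turn -0.05 force [-5.2 -0.7  5.1] t 10.28
```

>>> move_arm(series=[[[0, 0, 2], 0, 0], [[0, 0, 4], 0, 0], [[0, 0, 6], 0, 0], [[0, 0, 6], 0, 0]])

```text
time_s: 10.78
eef_pos: [582.9, 43.9, 156.8]
ee_rot: [0.0, 0.998, 0.064, -0.001]
force: [-4.6, -1.0, 3.6]
grip_width: 0.184
```

```bash
cat >> h.py <<'E'
def chk(name,r=(190,240),cc=(245,395)):
    P,_,s=pose(); snap('wrist',name); w,c,n=plate(name,r,cc); g=P-[0,0,54]
    xa=np.cross([-.1285,.9917,0],n); e=[]
    for u in range(250,400,10):
        col=w[150:300,u]; on=abs((col-c)@n)<1.5; e.append(np.nanmax(((col-g)@xa)[on]))
    q=g-C_['mid']
    print('tcp',P.round(1),'F',s['force'].round(1),'t',s['time_s'],'grip s,n,t',[round(float(q@C_[k]),1) for k in 'xny'])
    print('tilt',np.degrees(np.arccos(n[2])).round(2),'yaw',np.degrees(np.arctan2(-n[1],-n[0])).round(2),'dist to top',((g-c)@n).round(2),'edge from grip',np.median(e).round(1),'plate top h',((c-C_['mid'])@C_['n']).round(1))
E
python3 - <<'E'
from h import *
chk('w9')
E
```

```text
tcp [582.9  43.9 156.8] F [-4.6 -1.   3.6] t 10.775 grip s,n,t [-35.2, 39.5, -0.1]
tilt 38.25 yaw 7.45 dist to top 32.59 edge from grip 37.9 plate top h 6.2
```

View pics/w9.png

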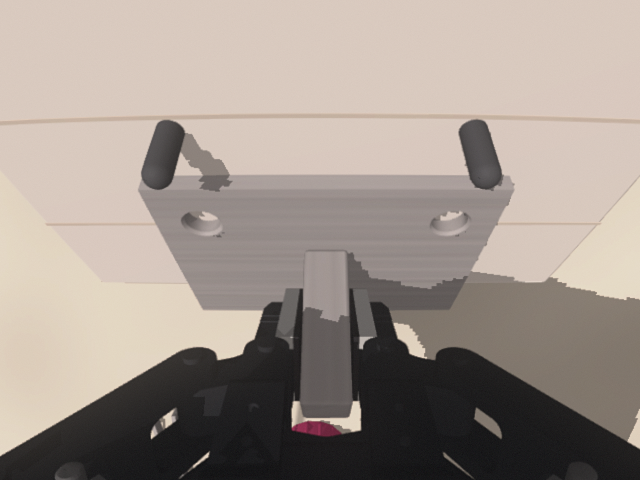

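>>> move_arm(series=[[[0, 0, 1], 0, 0], [[0, 0, 2], 0, 0], [[0, 0, 2], 0, 0]])

```text
time_s: 11.2
eef_pos: [582.9, 43.8, 154.9]
ee_rot: [0.0, 0.998, 0.064, -0.001]
force: [-5.2, -1.0, 3.8]
grip_width: 0.182
```

```bash
python3 - <<'E'
from h import *
chk('w10')
E
```

```text
tcp [582.9  43.8 154.9] F [-5.2 -1.   3.8] t 11.2 grip s,n,t [-36.5, 38.1, -0.1]
tilt 40.2 yaw 7.41 dist to top 32.31 edge from grip 38.0 plate top h 5.8
```

>>> move_arm(series=[[[0, 0, 2], 0, 0], [[0, 0, 2], 0, 0]], force=100)

```text
time_s: 11.5
eef_pos: [582.8, 43.9, 155.0]
ee_rot: [0.0, 0.998, 0.064, -0.0]
force: [-13.7, -1.4, 20.9]
grip_width: 0.172
```

```bash
python3 - <<'E'
from h import *
im,d,m=load('w10'); w,c,n=plate('w10',(190,240),(245,395))
cv2.imwrite('pics/w10c.png',cv2.resize(im[110:260,120:540,::-1],None,fx=1.9,fy=1.9,interpolation=cv2.INTER_CUBIC))
for s,n_ in [(-36.5,64),(-0.5,64)]: goto(tcp(s,n_),7.38)
print(ctrl.sense()['grip_width'])
E
```

```text
from [582.8  43.9 155. ] psi 7.35 shift [-16.7  -0.  -19.7] turn -0.03 force [-13.7  -1.4  20.9] t 11.5
from [582.8  43.9 155. ] psi 7.35 shift [ 10.9  -0.  -42.9] turn -0.03 force [-13.7  -1.4  20.9] t 11.5
0.17192154207382726
```

View pics/w10c.png

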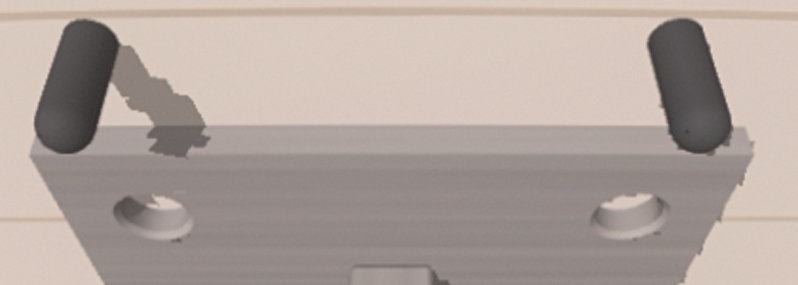

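>>> move_arm(series=[[[-10, 0, -12], 0, 0], [[-17, 0, -20], 0, 0], [[-3, 0, -31], 0, 0], [[11, 0, -43], 0, 0], [[11, 0, -43], 0, 0], [[11, 0, -43], 0, 0]])

```text
time_s: 12.25
eef_pos: [593.5, 45.3, 195.2]
ee_rot: [-0.0, 0.998, 0.064, -0.001]
force: [0.1, 0.2, -2.4]
grip_width: 0.171
```

```bash
python3 - <<'E'
from h import *
chk('w11')
im,d,m=load('w11')
cv2.imwrite('pics/w11c.png',cv2.resize(im[110:260,120:540,::-1],None,fx=1.9,fy=1.9,interpolation=cv2.INTER_CUBIC))
snap('scene','s11')
im,d,m=load('s11')
cv2.imwrite('pics/s11c.png',cv2.resize(im[180:340,240:460,::-1],None,fx=3.6,fy=3.6,interpolation=cv2.INTER_CUBIC))
E
```

```text
tcp [593.5  45.3 195.2] F [ 0.1  0.2 -2.4] t 12.25 grip s,n,t [-2.3, 62.0, 0.0]
tilt 40.0 yaw 7.44 dist to top 32.53 edge from grip 37.8 plate top h 29.5
```

View pics/w11.png

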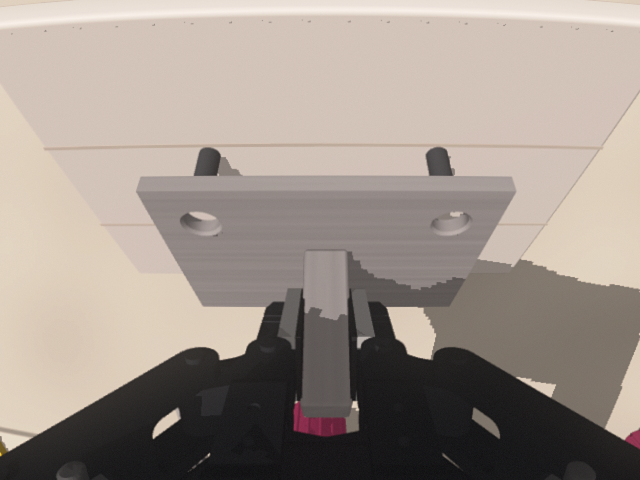

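View pics/s11c.png

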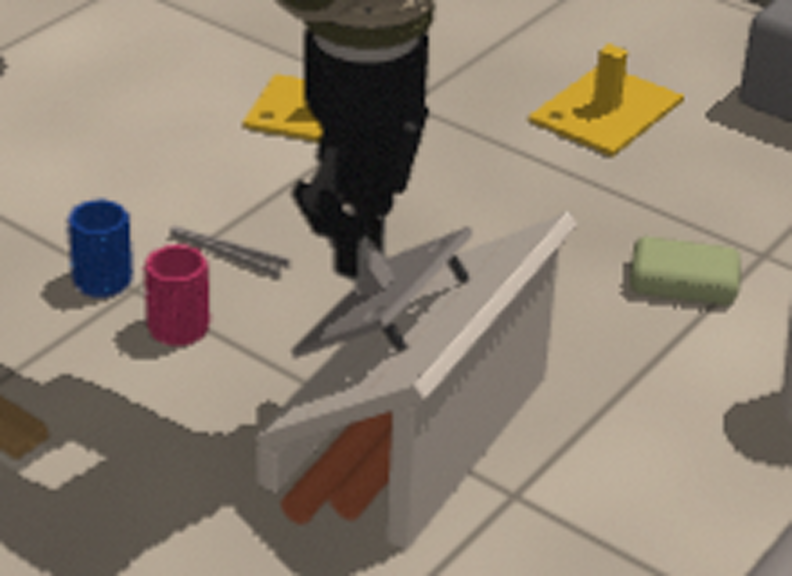

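```bash
cat >> h.py <<'E'
def holes(name,boxes=((170,200,235,245),(415,200,485,245))):
    im,d,m=load(name); w,c,n=plate(name,(190,240),(245,395))
    p=cv2.undistortPoints(np.stack(np.meshgrid(np.arange(640),np.arange(480)),-1).reshape(-1,1,2).astype(float),K(m),np.array(m['dist_coeffs'],float))[:,0]
    Rm=cv2.Rodrigues(np.array(m['rvec'],float))[0]; C=-Rm.T@np.array(m['tvec']).ravel()
    r=np.c_[p,np.ones(len(p))]@Rm; X=(C+r*(((c-C)@n)/(r@n))[:,None]).reshape(480,640,3)
    res=(w-c)@n; out=[]
    for a,b,e,f in boxes:
        k=np.zeros((480,640),bool); k[b:f,a:e]=1; k&=~(abs(res)<1.0)
        nn,l,st,_=cv2.connectedComponentsWithStats(k.astype(np.uint8)); i=1+np.argmax(st[1:,4]); q=X[l==i]
        xa=np.cross([-.1285,.9917,0],n); ya=np.array([-.1285,.9917,0])
        L=np.c_[(q-c)@xa,(q-c)@ya]; ctr=(L.min(0)+L.max(0))/2
        h=c+xa*ctr[0]+ya*ctr[1]-6*n; hq=h-C_['mid']; out.append(h)
        print('hole px',st[i][:5],'size',(L.max(0)-L.min(0)).round(1),'underside s,n,t',[round(float(hq@C_[z]),2) for z in 'xny'])
    return out
E
python3 - <<'E'
from h import *
holes('w11')
E
```

```text
hole px [183 212  37  21 530] size [11.7 11.9] underside s,n,t [18.08, 23.5, 40.37]
hole px [433 211  36  22 523] size [12.2 12.2] underside s,n,t [18.09, 23.5, -42.93]
```

```bash
python3 - <<'E'
from h import *
for nm in ['w9','w11']:
    im,d,m=load(nm); o=im[:,:,::-1].copy()
    for sg in (1,-1):
        root=C_['mid']+20*C_['x']+42*sg*C_['y']
        a,b=proj([root,root+20*C_['n']],m); cv2.line(o,tuple(a.round().astype(int)),tuple(b.round().astype(int)),(0,0,255),1)
        for t in (-4,4):
            a,b=proj([root+t*C_['y'],root+t*C_['y']+18*C_['n']],m); cv2.line(o,tuple(a.round().astype(int)),tuple(b.round().astype(int)),(0,255,0),1)
    cv2.imwrite(f'pics/{nm}p.png',cv2.resize(o[110:260,120:540],None,fx=1.9,fy=1.9,interpolation=cv2.INTER_NEAREST))
E
```

```text
(no output)
```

View pics/w9p.png

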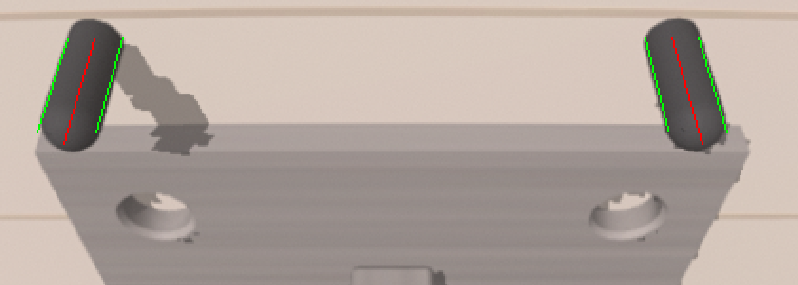

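View pics/w11p.png

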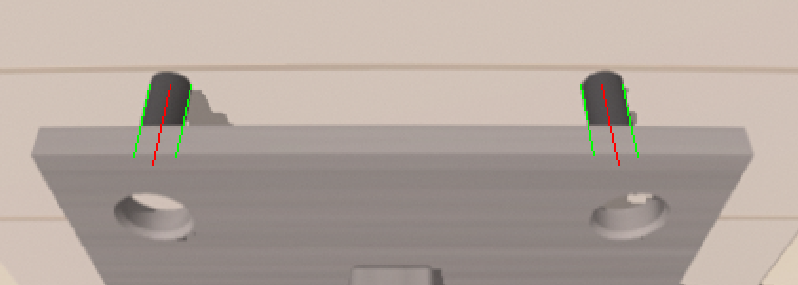

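```bash
python3 - <<'E'
from h import *
for s,n_ in [(-.4,62),(-.4,52),(-.4,39.5),(-.4,37.8)]: goto(tcp(s,n_,1.1),7.38)
E
```

```text
from [593.6  45.3 195.3] psi 7.32 shift [ 1.4 -1.1 -1.1] turn -0.06 force [ 0.7  0.6 -2.1] t 12.35
from [593.6  45.3 195.3] psi 7.32 shift [ 7.8 -1.2  6.5] turn -0.06 force [ 0.7  0.6 -2.1] t 12.35
from [593.6  45.3 195.3] psi 7.32 shift [15.9 -1.2 16.1] turn -0.06 force [ 0.7  0.6 -2.1] t 12.35
from [593.6  45.3 195.3] psi 7.32 shift [17.  -1.2 17.4] turn -0.06 force [ 0.7  0.6 -2.1] t 12.35
```

>>> move_arm(series=[[[1.4, -1.1, -1.1], 0, 0], [[1.4, -1.1, -1.1], 0, 0], [[1.4, -1.1, -1.1], 0, 0]])

```text
time_s: 12.72
eef_pos: [595.4, 46.6, 197.0]
ee_rot: [-0.0, 0.998, 0.064, -0.0]
force: [0.4, -0.2, -2.2]
grip_width: 0.169
```

```bash
python3 - <<'E'
from h import *
chk('w12'); holes('w12')
for s,n_ in [(-.4,54),(-.4,39.5),(-.4,37.8)]: goto(tcp(s,n_,1.1),7.38)
E
```

```text
tcp [595.4  46.6 197. ] F [ 0.4 -0.2 -2.2] t 12.725 grip s,n,t [0.4, 62.1, 1.1]
tilt 40.08 yaw 7.42 dist to top 32.57 edge from grip 38.1 plate top h 29.5
hole px [183 211  37  22 521] size [12.2 12. ] underside s,n,t [21.21, 23.52, 41.31]
hole px [432 212  37  20 523] size [11.1 12. ] underside s,n,t [21.01, 23.52, -41.82]
from [595.4  46.6 196.9] psi 7.33 shift [ 4.6 -0.1  6.7] turn -0.05 force [-0.2  0.3 -2.2] t 12.78
from [595.4  46.6 196.9] psi 7.33 shift [13.9 -0.1 17.8] turn -0.05 force [-0.2  0.3 -2.2] t 12.78
from [595.4  46.6 196.9] psi 7.33 shift [15.  -0.1 19.1] turn -0.05 force [-0.2  0.3 -2.2] t 12.78
```

>>> move_arm(series=[[[4.4, 0, 6.7], 0, 0], [[7, 0, 9.8], 0, 0], [[9, 0, 12.2], 0, 0], [[9, 0, 12.2], 0, 0]])

```text
time_s: 13.28
eef_pos: [604.4, 47.8, 184.5]
ee_rot: [-0.0, 0.998, 0.064, -0.0]
force: [-0.1, 0.0, -1.4]
grip_width: 0.168
```

```bash
python3 - <<'E'
from h import *
chk('w13'); holes('w13')
for s,n_ in [(-.5,42),(-.5,39.5),(-.5,37.8)]: goto(tcp(s,n_,1.1),7.38)
E
```

```text
tcp [604.4  47.8 184.5] F [-0.1  0.  -1.4] t 13.275 grip s,n,t [-0.6, 46.7, 1.0]
tilt 40.09 yaw 7.43 dist to top 32.57 edge from grip 37.7 plate top h 14.1
hole px [182 212  39  27 578] size [15.5 12.5] underside s,n,t [17.97, 8.12, 41.54]
hole px [432 212  37  27 552] size [15.5 12.2] underside s,n,t [17.69, 8.12, -41.74]
from [604.4  47.7 184.7] psi 7.33 shift [ 3.1 -0.1  3.7] turn -0.05 force [ 0.1 -0.4 -1.6] t 13.32
from [604.4  47.7 184.7] psi 7.33 shift [ 4.7 -0.1  5.6] turn -0.05 force [ 0.1 -0.4 -1.6] t 13.32
from [604.4  47.7 184.7] psi 7.33 shift [ 5.8 -0.1  6.9] turn -0.05 force [ 0.1 -0.4 -1.6] t 13.32
```

View pics/w13.png

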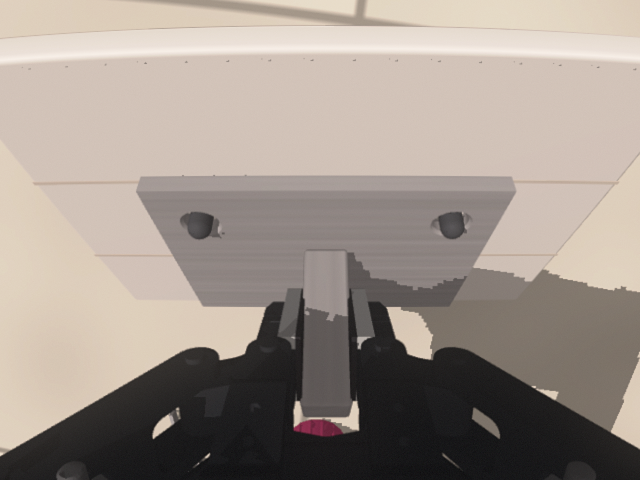

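>>> move_arm(series=[[[2, 0, 2.4], 0, 0], [[4, 0, 4.8], 0, 0], [[5.2, 0, 6.2], 0, 0], [[6, 0, 7.2], 0, 0], [[6, 0, 7.2], 0, 0]])

```text
time_s: 13.95
eef_pos: [609.9, 48.4, 178.1]
ee_rot: [0.0, 0.998, 0.064, -0.001]
force: [-6.8, -1.2, 4.5]
grip_width: 0.171
```

```bash
python3 - <<'E'
from h import *
chk('w14')
E
```

```text
tcp [609.9  48.4 178.1] F [-6.8 -1.2  4.5] t 13.95 grip s,n,t [-0.6, 38.2, 1.0]
tilt 40.22 yaw 7.42 dist to top 32.49 edge from grip 37.6 plate top h 5.8
```

View pics/w14.png

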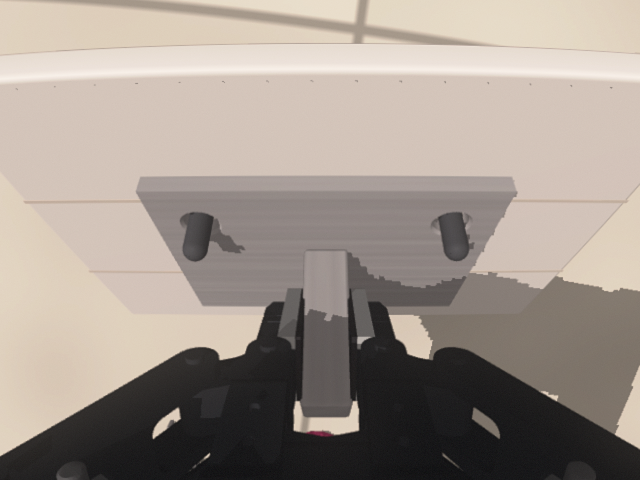

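>>> move_arm(series=[[[0, 0, 0], 0, 0.5], [[0, 0, 0], 0, 0.5], [[0, 0, 0], 0, 0.5], [[0, 0, -30], 0, 0.5], [[0, 0, -80], 0, 0.7], [[-40, 0, -140], 0, 1], [[-40, 0, -140], 0, 1], [[-40, 0, -140], 0, 1]], force=20)

```text
time_s: 15.0
eef_pos: [570.6, 43.4, 317.6]
ee_rot: [0.0, 0.998, 0.064, 0.0]
force: [1.1, -1.2, -0.8]
grip_width: 1.002
```

```bash
python3 - <<'E'
from h import *
P,_,s=pose(); print(P,s['time_s'],s['grip_width'])
im,d,m=snap('wrist','w15'); snap('scene','s15')
im,d,m=load('s15')
cv2.imwrite('pics/s15c.png',cv2.resize(im[180:340,240:460,::-1],None,fx=3.6,fy=3.6,interpolation=cv2.INTER_CUBIC))
E
```

```text
[570.6204518   43.368841   317.64708841] 15.0 1.0015608446059427
```

View pics/w15.png

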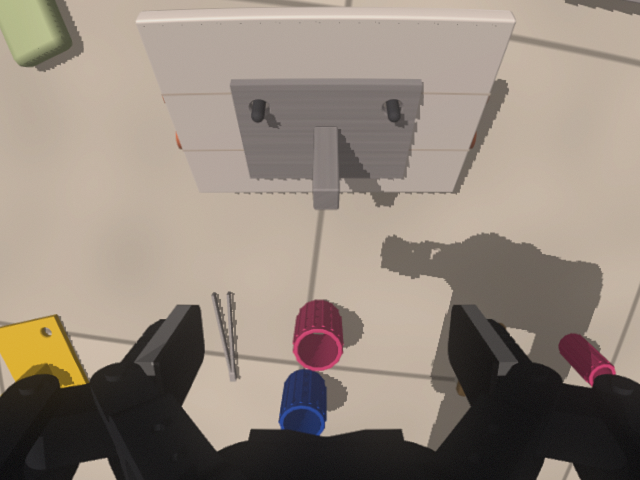

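View pics/s15c.png

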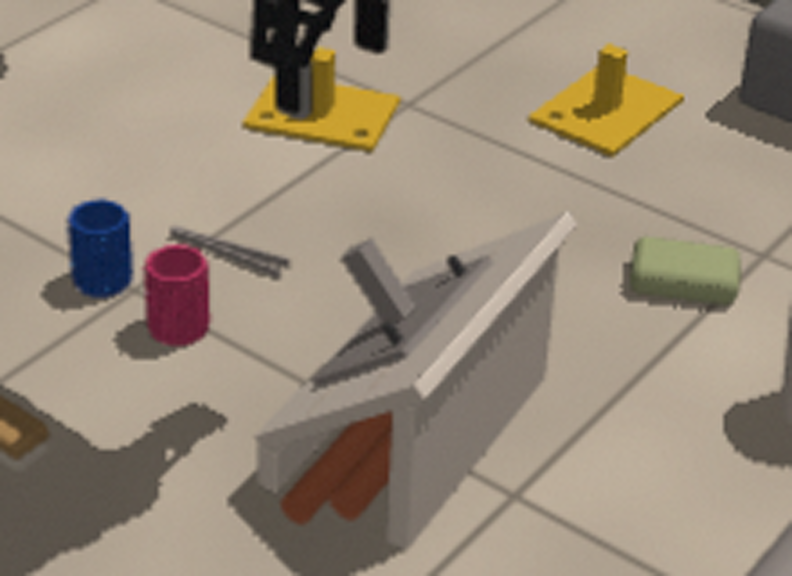

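```bash
python3 - <<'E'
from h import *
im,d,m=load('w15'); w,c,n=plate('w15',(130,175),(250,305))
print('tilt',np.degrees(np.arccos(n[2])).round(2),'yaw',np.degrees(np.arctan2(-n[1],-n[0])).round(2),'top h',((c-C_['mid'])@C_['n']).round(2))
H=(w-C_['mid'])@C_['n']; S=(w-C_['mid'])@C_['x']; T=(w-C_['mid'])@C_['y']
k=(abs(H-6)<1.5); k[:75]=0;k[185:]=0; nn,l=cv2.connectedComponents(k.astype(np.uint8)); i=l[150,280]; q=l==i
print('plate s',np.percentile(S[q],[0.5,99.5]).round(1),'t',np.percentile(T[q],[.5,99.5]).round(1))
k=(H>57)&(H<64)&(abs(T)<25)&(abs(S+5)<25); print('spindle top',k.sum(),S[k].min(),S[k].max(),T[k].min(),T[k].max(),np.median(H[k]))
hsv=cv2.cvtColor(im,cv2.COLOR_RGB2HSV); red=(hsv[...,1]>120)&((hsv[...,0]>160)); red[:,450:]=0; red[:280]=0
print(red.sum()); q=w[red]; q=q[~np.isnan(q[:,0])]; print('z max',np.percentile(q[:,2],[95,99]))
top=red&(w[...,2]>57); p=w[top][:,:2].astype(np.float32); print(len(p),'rim',cv2.minEnclosingCircle(p))
# scene & top checks
im,d,m=load('top0'); w2=cloud(d,m); hsv=cv2.cvtColor(im,cv2.COLOR_RGB2HSV); r=(hsv[...,1]>100)&(hsv[...,0]>160); r[:,380:]=0; r[:250]=0; p=w2[r&(w2[...,2]>56)][:,:2].astype(np.float32); print('top cam',len(p),cv2.minEnclosingCircle(p))
b=(hsv[...,1]>100)&(abs(hsv[...,0].astype(int)-115)<12)&(w2[...,2]>56); b[:,400:]=0; p=w2[b][:,:2].astype(np.float32); print('blue',cv2.minEnclosingCircle(p))
E
```

```text
tilt 39.69 yaw 7.09 top h 6.1
plate s [-49.8  35.6] t [-57.7  57.3]
spindle top 633 -16.8183471081856 4.213628753969245 -8.006705959048114 8.00693503486262 60.52390757365162
2830
z max [60.2416522 60.8723187]
625 rim ((439.6352844238281, 33.84560012817383), 22.43417739868164)
top cam 98 ((438.31365966796875, 35.0989875793457), 22.690261840820312)
blue ((355.89898681640625, 39.426029205322266), 22.533740997314453)
```

```bash
python3 - <<'E'
from h import *
goto([439.4,34.1,170],7.38); goto([439.4,34.1,84],7.38)
E
```

```text
from [570.8  43.4 316. ] psi 7.32 shift [-131.2   -7.4  146.3] turn -0.06 force [ 0.1  0.2 -0.4] t 15.1
from [570.8  43.4 316. ] psi 7.32 shift [-131.    -7.3  232.3] turn -0.06 force [ 0.1  0.2 -0.4] t 15.1
```

>>> move_arm(series=[[[-60, -4, 30], 0, 0.9], [[-120, -7, 80], 0, 0.9], [[-131, -7.4, 130], 0, 0.9], [[-131, -7.4, 146], 0, 0.9], [[-131, -7.4, 146], 0, 0.9], [[-131, -7.4, 146], 0, 0.9]])

```text
time_s: 15.85
eef_pos: [440.5, 34.0, 172.0]
ee_rot: [0.0, 0.998, 0.064, 0.0]
force: [-0.3, 0.8, 0.3]
grip_width: 0.899
```

```bash
python3 - <<'E'
from h import *
goto([439.4,34.1,84],7.38)
snap('wrist','w16')
E
```

```text
from [440.5  34.  172. ] psi 7.33 shift [-1.2 -0.3 88. ] turn -0.05 force [-0.3  0.8  0.3] t 15.85
```

View pics/w16.png

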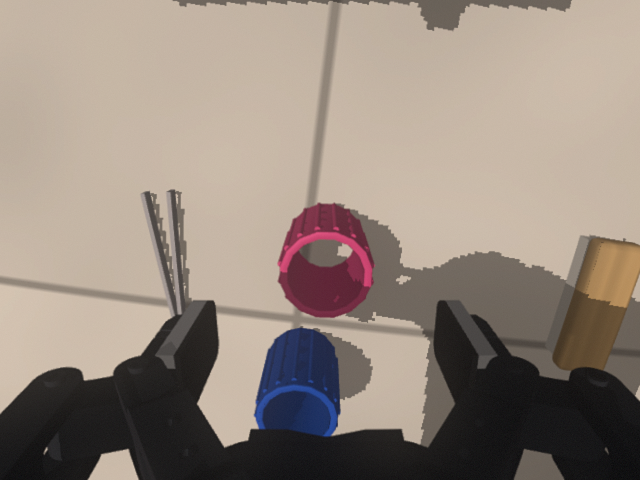

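>>> move_arm(series=[[[0, 0, 50], 0, 0.8], [[0, 0, 85], 0, 0.75], [[0, 0, 85], 0, 0.75], [[0, 0, 85], 0, 0.75], [[0, 0, 85], 0, 0.2], [[0, 0, 85], 0, 0.2], [[0, 0, 85], 0, 0.2], [[0, 0, 85], 0, 0.2]], force=25)

```text
time_s: 16.9
eef_pos: [440.6, 33.9, 88.1]
ee_rot: [0.0, 0.998, 0.064, 0.001]
force: [-1.7, 0.4, 8.2]
grip_width: 0.513
```

```bash
python3 - <<'E'
from h import *
goto([439.4,34.1,84],7.38);print(ctrl.sense()['grip_width'])
snap('wrist','w17')
E
```

```text
from [440.6  33.9  88.1] psi 7.34 shift [-1.2 -0.3  4.1] turn -0.04 force [-1.7  0.4  8.2] t 16.9
0.513225896602647
```

View pics/w17.png

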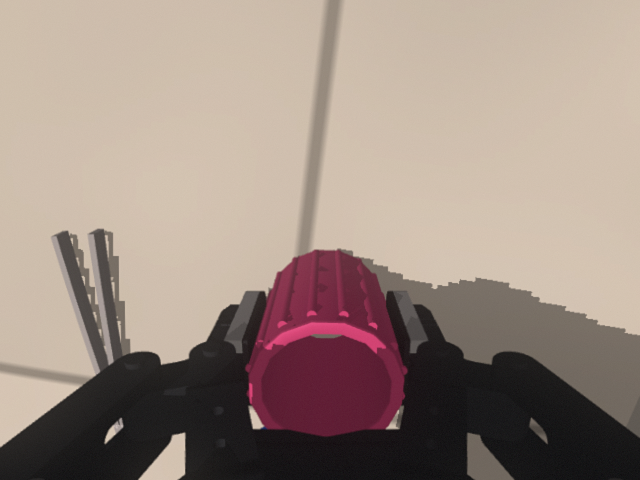

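```bash
python3 - <<'E'
from h import *
E=C_['mid']-75*C_['x']+78*C_['y']; xh=np.array([.9917,.1285,0]); print(E)
goto(E-15*xh+[0,0,88+10],7.38)
E
```

```text
[567.78612114 120.64054056  46.96288567]
from [440.6  33.9  88.1] psi 7.34 shift [122.4 -69.7 -56.6] turn -0.04 force [-2.6  0.5  7.9] t 16.95
```

>>> move_arm(series=[[[0, 0, -50], 0, 0.2], [[0, 0, -75], 0, 0.2], [[60, -35, -75], 0, 0.2], [[122, -70, -75], 0, 0.2], [[122, -70, -59], 0, 0.2], [[122, -70, -59], 0, 0.2], [[122, -70, -59], 0, 0.2]])

```text
time_s: 17.82
eef_pos: [551.5, 118.6, 146.4]
ee_rot: [0.0, 0.998, 0.064, 0.0]
force: [-0.2, -0.5, -0.2]
grip_width: 0.512
```

```bash
python3 - <<'E'
from h import *
E=C_['mid']-75*C_['x']+78*C_['y']; xh=np.array([.9917,.1285,0])
goto(E-15*xh+[0,0,88],7.38)
snap('wrist','w18')
E
```

```text
from [551.5 118.6 146.4] psi 7.31 shift [ 1.4  0.  11.5] turn -0.07 force [-0.2 -0.5 -0.2] t 17.82
```

View pics/w18.png

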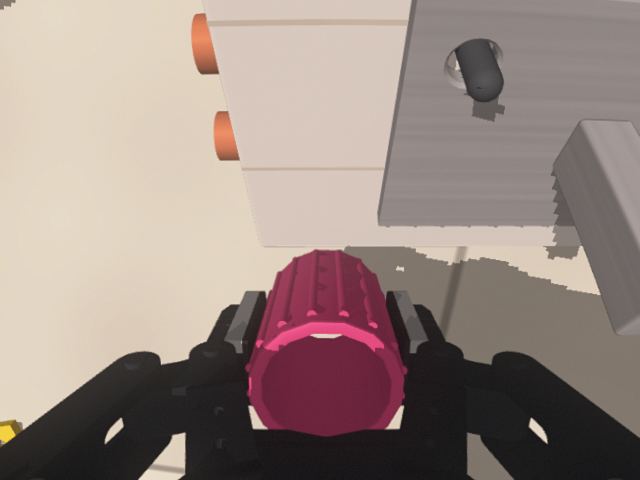

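>>> move_arm(series=[[[1, 0, 11], 0, 0.2], [[-2, 0, 13], 0, 0.2], [[-5, 0, 15], 0, 0.2], [[-7.5, 0, 17], 0, 0.2], [[-10, 0, 19.2], 0, 0.2], [[-10, 0, 19.2], 0, 0.2]], force=20)

```text
time_s: 18.62
eef_pos: [541.7, 117.7, 126.1]
ee_rot: [-0.0, 0.998, 0.064, -0.0]
force: [0.2, -0.3, -0.5]
grip_width: 0.513
```

```bash
python3 - <<'E'
from h import *
E=C_['mid']-75*C_['x']+78*C_['y']; xh=np.array([.9917,.1285,0])
goto(E-15*xh+[0,0,88],7.38)
snap('wrist','w19')
E
```

```text
from [541.7 117.7 126.1] psi 7.32 shift [11.2  0.4 -8.9] turn -0.06 force [ 0.2 -0.3 -0.5] t 18.62
```

View pics/w19.png

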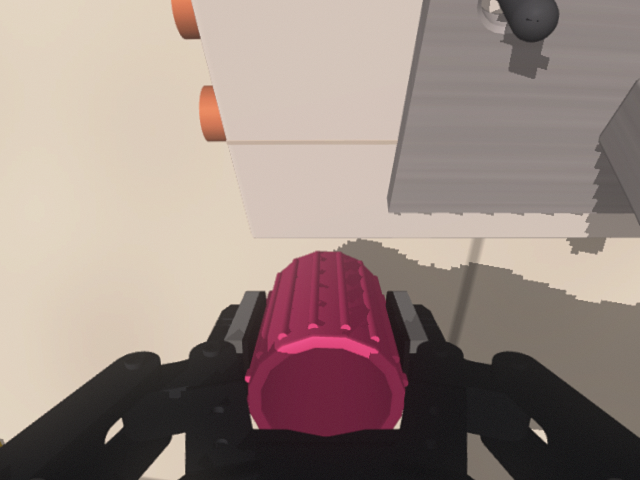

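```bash
cat >> h.py <<'E'
def rtilt(name,v0=262,v1=325,u0=305,u1=345):
    im,d,m=load(name); w=cloud(d,m); xh=np.array([.9917,.1285,0]); out=[]
    hsv=cv2.cvtColor(im,cv2.COLOR_RGB2HSV)
    red=(hsv[...,1]>100)&(hsv[...,0]>155)
    for u in range(u0,u1,4):
        k=red[v0:v1,u]; p=w[v0:v1,u][k]; a=p@xh; z=p[:,2]; f=np.polyfit(z,a,1); r=a-np.polyval(f,z); g=abs(r)<2; f=np.polyfit(z[g],a[g],1); out.append(np.degrees(np.arctan(-f[0])))
    print(name,'roller tilt',np.median(out).round(1),np.round(out,1),'z span',z.min().round(1),z.max().round(1))
E
python3 - <<'E'
from h import *
rtilt('w18');rtilt('w19')
E
```

```text
** On entry to DLASCL parameter number  4 had an illegal value
 ** On entry to DLASCL parameter number  4 had an illegal value
 ** On entry to DLASCL parameter number  4 had an illegal value
 ** On entry to DLASCL parameter number  4 had an illegal value
 ** On entry to DLASCL parameter number  5 had an illegal value
 ** On entry to DLASCL parameter number  4 had an illegal valueTraceback (most recent call last):
  File "<stdin>", line 2, in <module>
  File "h.py", line 69, in rtilt
    k=red[v0:v1,u]; p=w[v0:v1,u][k]; a=p@xh; z=p[:,2]; f=np.polyfit(z,a,1); r=a-np.polyval(f,z); g=abs(r)<2; f=np.polyfit(z[g],a[g],1); out.append(np.degrees(np.arctan(-f[0])))
                                                         ~~~~~~~~~~^^^^^^^
    c, resids, rank, s = lstsq(lhs, rhs, rcond)
                         ~~~~~^^^^^^^^^^^^^^^^^
    x, resids, rank, s = _umath_linalg.lstsq(a, b, rcond,
                         ~~~~~~~~~~~~~~~~~~~^^^^^^^^^^^^^
                                             signature=signature)
                                             ^^^^^^^^^^^^^^^^^^^^
    raise LinAlgError("SVD did not converge in Linear Least Squares")
numpy.linalg.LinAlgError: SVD did not converge in Linear Least Squares
```

```bash
sed -i 's/k=red\[v0:v1,u\]; p/k=red[v0:v1,u]\&~np.isnan(w[v0:v1,u,0]); p/' h.py; python3 - <<'E'
from h import *
rtilt('w18');rtilt('w19')
im,d,m=load('w19'); print([d[v,325] for v in (260,280,300,320,330,340,380)])
E
```

```text
w18 roller tilt 0.3 [-1.1 -1.9  1.6  2.1 -0.3  0.2  0.3  0.2  1.9  1.5] z span 76.5 118.4
w19 roller tilt 2.9 [2.  0.1 2.3 3.5 3.  2.9 2.7 2.9 3.7 3.4] z span 55.4 95.0
[np.float32(152.8705), np.float32(139.25674), np.float32(125.31085), np.float32(114.10702), np.float32(110.13286), np.float32(107.72207), np.float32(151.05309)]
```

```bash
python3 - <<'E'
from h import *
xh=np.array([.9917,.1285,0])
e=C_['mid']+75*C_['x']; print(e)
im,d,m=load('w2'); w=cloud(d,m)
for v in range(60,90,3): print(v,w[v,330].round(1), ((w[v,330]-C_['mid'])@xh).round(1))
goto(e+30*xh+[0,0,77],7.38)
E
```

```text
[691.77354544  58.05224905 143.36736887]
60 [7.161e+02 6.700e+01 5.000e-01] 82.7
63 [ 7.136e+02  6.670e+01 -5.000e-01] 80.2
66 [7.109e+02 6.640e+01 6.000e-01] 77.5
69 [696.2  65.8 136.9] 62.9
72 [694.3  65.5 138.7] 61.0
75 [692.4  65.3 140.7] 59.1
78 [690.6  65.1 142.2] 57.2
81 [689.   64.9 140.7] 55.6
84 [687.2  64.6 140.6] 53.8
87 [685.6  64.4 139.1] 52.1
from [541.9 117.7 126.3] psi 7.32 shift [171.   78.2 -94.1] turn -0.06 force [ 0.7 -0.4 -0.3] t 18.68
```

>>> move_arm(series=[[[-5, 0, -60], 0, 0.2], [[0, 0, -120], 0, 0.2], [[50, 20, -148], 0, 0.2], [[100, 45, -148], 0, 0.2], [[150, 70, -148], 0, 0.2], [[175, 78, -148], 0, 0.2], [[175, 78, -148], 0, 0.2], [[175, 78, -110], 0, 0.2], [[175, 78, -100], 0, 0.2], [[175, 78, -100], 0, 0.2]])

```text
time_s: 19.92
eef_pos: [725.1, 63.0, 226.8]
ee_rot: [-0.0, 0.998, 0.064, -0.0]
force: [0.5, -0.5, 0.2]
grip_width: 0.513
```

```bash
python3 - <<'E'
from h import *
xh=np.array([.9917,.1285,0])
P,_,s=pose(); print(P,(P-C_['mid'])@xh, s['force'],s['joints'])
goto(C_['mid']*[1,1,0]+91*xh+[0,0,214],7.38)
snap('wrist','w20'); rtilt('w20')
E
```

```text
[725.12907454  62.99209832 226.80685143] 91.17196984562473 [ 0.54550403 -0.49591381  0.15970272] [-7.38318142e-02  8.44015952e-01  8.39407851e-01  5.20802432e-05
  1.45865626e+00  1.36877001e+00]
from [725.1  63.  226.8] psi 7.34 shift [-0.2  0.6 12.8] turn -0.04 force [ 0.5 -0.5  0.2] t 19.93
w20 roller tilt 2.6 [1.7 0.2 2.7 4.1 2.8 2.5 2.5 2.4 4.  3.5] z span 156.5 196.1
```

View pics/w20.png

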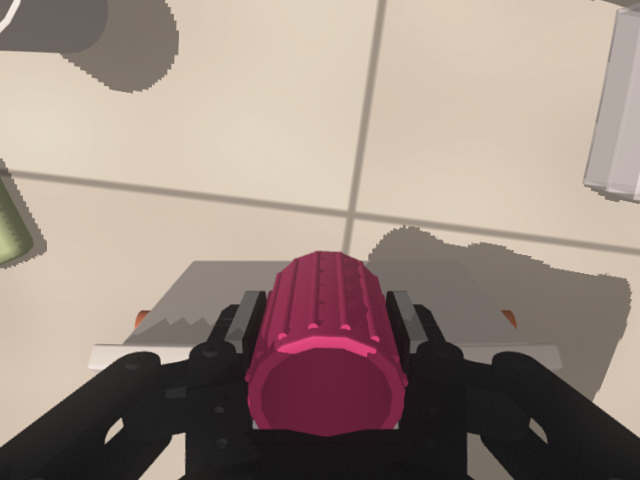

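>>> move_arm(series=[[[0, 0, 8], 0, 0.2], [[-5, 0, 8], 0, 0.2], [[-9, 0, 8], 0, 0.2], [[-12, 0, 8], 0, 0.2], [[-15, 0, 8], 0, 0.2], [[-15, 0, 8], 0, 0.2]])

```text
time_s: 20.72
eef_pos: [711.6, 60.3, 220.6]
ee_rot: [0.001, 0.998, 0.064, 0.003]
force: [6.6, -0.3, 3.2]
grip_width: 0.505
```

```bash
python3 - <<'E'
from h import *
xh=np.array([.9917,.1285,0])
P,_,s=pose(); print(P,(P-C_['mid'])@xh, s['force'])
snap('wrist','w21'); rtilt('w21')
E
```

```text
[711.55418055  60.25828632 220.64501788] 77.35845263416266 [ 6.55234615 -0.29743909  3.19891144]
w21 roller tilt 14.6 [14.4 14.6 14.5 13.6 15.2 14.3 14.9 15.1 14.7 15.1] z span 160.4 188.7
```

View pics/w21.png

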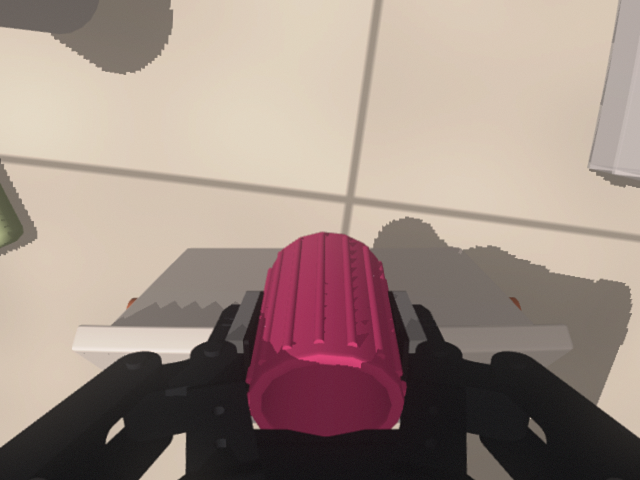

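Works: 14.6° tilt with a few newtons. Continue.

>>> move_arm(series=[[[-3, 0, 0], 0, 0.2], [[-6, 0, 0], 0, 0.2], [[-8, 0, 0], 0, 0.2], [[-10, 0, 0], 0, 0.2], [[-10, 0, 0], 0, 0.2]])

```text
time_s: 21.4
eef_pos: [701.7, 58.8, 220.8]
ee_rot: [0.001, 0.998, 0.064, 0.003]
force: [6.4, -2.3, 3.8]
grip_width: 0.501
```

```bash
python3 - <<'E'
from h import *
xh=np.array([.9917,.1285,0])
P,_,s=pose(); print(P,(P-C_['mid'])@xh, s['force'])
snap('wrist','w22'); rtilt('w22')
E
```

```text
[701.65604438  58.81584617 220.79563744] 67.35711743819974 [ 6.40636496 -2.30935415  3.76267279]
w22 roller tilt 26.4 [26.4 26.  26.3 25.8 25.1 26.6 26.8 26.9 26.  27.1] z span 167.9 188.9
```

View pics/w22.png

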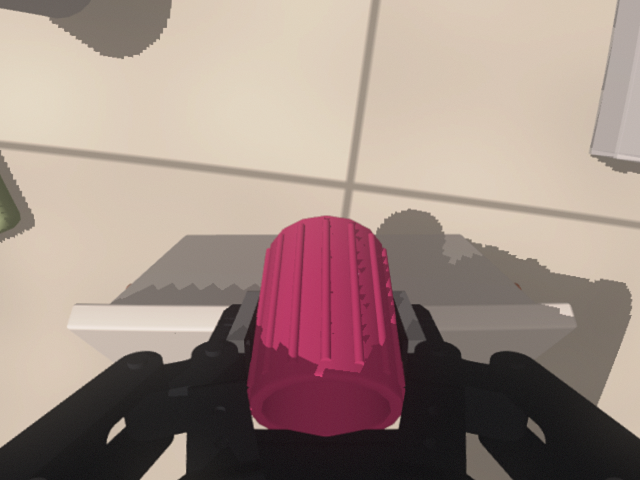

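>>> move_arm(series=[[[-3, 0, 0], 0, 0.2], [[-6, 0, 0], 0, 0.2], [[-8, 0, 0], 0, 0.2], [[-10, 0, 0], 0, 0.2], [[-10, 0, 0], 0, 0.2]])

```text
time_s: 22.08
eef_pos: [691.5, 57.7, 220.2]
ee_rot: [0.001, 0.998, 0.064, 0.003]
force: [5.3, -1.6, 2.3]
grip_width: 0.495
```

```bash
python3 - <<'E'
from h import *
xh=np.array([.9917,.1285,0])
P,_,s=pose(); print(P,(P-C_['mid'])@xh, s['force'])
snap('wrist','w23'); rtilt('w23')
E
```

```text
[691.50659016  57.67513728 220.23643668] 57.145322592287584 [ 5.2927847  -1.61851525  2.2584313 ]
w23 roller tilt 38.7 [39.  38.9 38.8 37.7 36.8 38.2 38.6 38.5 40.1 39.7] z span 175.0 190.0
```

View pics/w23.png

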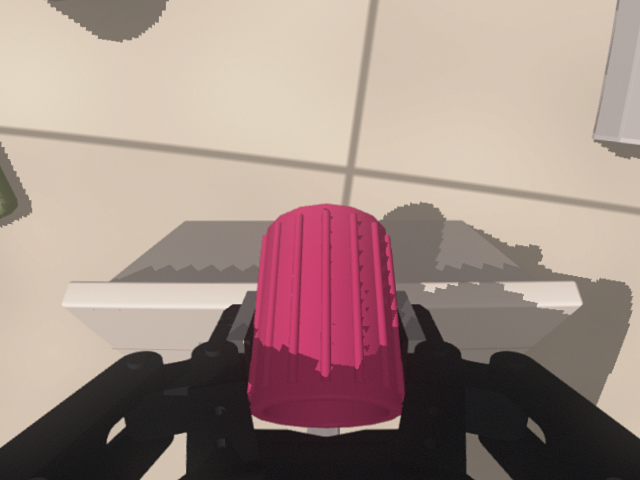

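```bash
cat >> h.py <<'E'
def rpose(name,P):
    im,d,m=load(name); w=cloud(d,m); hsv=cv2.cvtColor(im,cv2.COLOR_RGB2HSV)
    red=(hsv[...,1]>100)&(hsv[...,0]>155)&~np.isnan(w[...,0]); red[:,:240]=0; red[:,410:]=0
    q=w[red]-P; L=np.c_[q@C_['x'],q@C_['n'],q@C_['y']]
    L=L[abs(L[:,1])<200]
    print('rel TCP s',np.percentile(L[:,0],[1,50,99]).round(1),'n',np.percentile(L[:,1],[.3,1,50,99,99.7]).round(1),'t',np.percentile(L[:,2],[.5,99.5]).round(1))
    c=abs(L[:,2]-np.median(L[:,2]))<6
    # circle fit in s,t
    k=np.linalg.lstsq(np.c_[2*L[:,0],2*L[:,2],np.ones(len(L))],(L[:,[0,2]]**2).sum(1),rcond=None)[0]
    print('axis s,t',k[:2].round(1),'r',np.sqrt(k[2]+k[0]**2+k[1]**2).round(1))
E
python3 - <<'E'
from h import *
rpose('w23',np.array([691.5,57.7,220.2]))
xh=np.array([.9917,.1285,0])
print((np.array([0,0,-52])@C_['x']),(np.array([0,0,-52])@C_['n']))
E
```

```text
rel TCP s [-44.9  -8.4  -3.5] n [-74.8 -73.9 -36.1 -15.6 -15.4] t [-22.7  20.1]
axis s,t [-26.9  -0.8] r 21.7
-33.42022084130504 -39.83828358398991
```

```bash
python3 - <<'E'
from h import *
def T(s,n,t=0.8): return C_['mid']+s*C_['x']+n*C_['n']+t*C_['y']
P,_,_=pose(); q=P-C_['mid']; print([round(float(q@C_[k]),1) for k in 'xny'])
for s,n in [(20.4,160),(20.4,144),(20.4,81)]: print(T(s,n).round(1)); goto(T(s,n),7.38)
E
```

```text
[124.1, 59.0, -0.3]
[548.2  40.3 230.9]
from [691.5  57.7 220.2] psi 7.3 shift [-144.3   -0.9  -11.4] turn -0.08 force [ 4.2 -1.8  3.3] t 22.12
[558.4  41.6 218.6]
from [691.5  57.7 220.2] psi 7.3 shift [-134.1   -1.     0.9] turn -0.08 force [ 4.2 -1.8  3.3] t 22.12
[598.6  46.8 170.3]
from [691.5  57.7 220.2] psi 7.3 shift [-93.8  -1.1  49.4] turn -0.08 force [ 4.2 -1.8  3.3] t 22.12
```

>>> move_arm(series=[[[6, 0, -4], 0, 0.2], [[10, 0, -60], 0, 0.2], [[-50, 0, -75], 0, 0.2], [[-110, 0, -75], 0, 0.2], [[-144, -0.5, -50], 0, 0.2], [[-144, -0.5, -12], 0, 0.2], [[-144, -0.5, -12], 0, 0.2], [[-144, -0.5, -12], 0, 0.2]], force=40)

```text
time_s: 23.12
eef_pos: [548.7, 40.4, 231.8]
ee_rot: [0.0, 0.998, 0.064, 0.001]
force: [0.5, -0.6, -0.6]
grip_width: 0.495
```

```bash
python3 - <<'E'
from h import *
def T(s,n,t=0.8): return C_['mid']+s*C_['x']+n*C_['n']+t*C_['y']
P,_,_=pose(); q=P-C_['mid']; print([round(float(q@C_[k]),1) for k in 'xny'])
snap('wrist','w24'); rpose('w24',P); rtilt('w24'); snap('scene','s24')
for s,n in [(20.4,144),(20.4,81)]: goto(T(s,n),7.38)
im,d,m=load('s24')
cv2.imwrite('pics/s24c.png',cv2.resize(im[160:340,240:460,::-1],None,fx=3.3,fy=3.3,interpolation=cv2.INTER_CUBIC))
E
```

```text
[21.4, 160.4, 0.8]
rel TCP s [-45.   -8.6  -3.7] n [-74.9 -74.  -36.  -15.5 -15.3] t [-22.5  20.1]
axis s,t [-24.8  -1.2] r 20.0
w24 roller tilt 38.6 [38.5 37.5 37.9 38.6 37.1 38.9 39.4 38.2 40.3 39.3] z span 186.6 201.3
from [548.6  40.4 231.8] psi 7.34 shift [ 9.8  0.  13.3] turn -0.04 force [-1.3 -0.4 -1.4] t 23.23
from [548.6  40.4 231.8] psi 7.34 shift [50.2 -0.  61.6] turn -0.04 force [-1.3 -0.4 -1.4] t 23.23
```

View pics/w24.png

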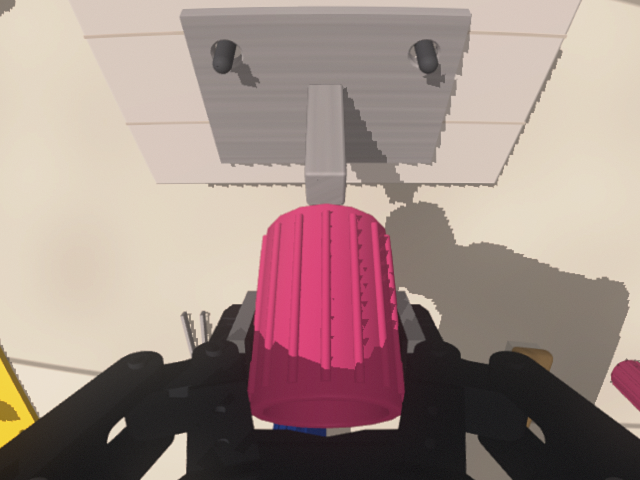

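View pics/s24c.png

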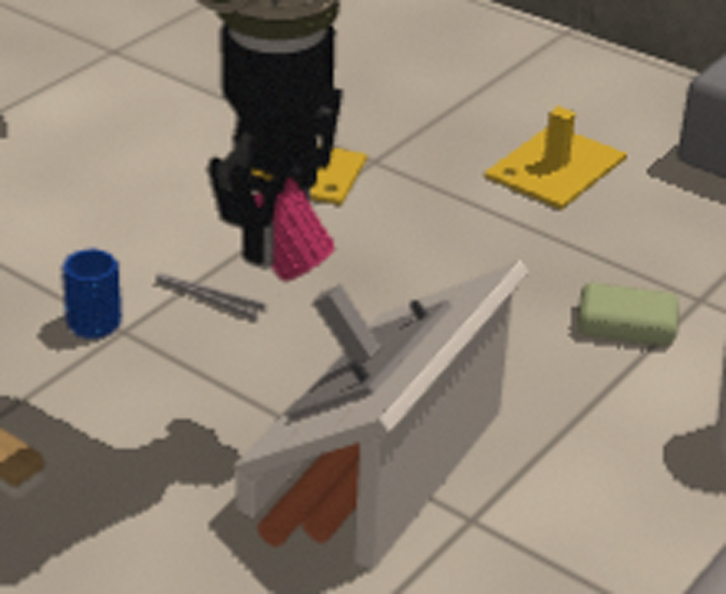

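>>> move_arm(series=[[[5.5, 0, 8.5], 0, 0.2], [[12, 0, 16.1], 0, 0.2], [[18.5, 0, 23.8], 0, 0.2], [[24.8, 0, 31.4], 0, 0.2], [[31.2, 0, 39.1], 0, 0.2], [[31.2, 0, 39.1], 0, 0.2], [[31.2, 0, 39.1], 0, 0.2]])

```text
time_s: 24.1
eef_pos: [578.8, 44.3, 191.5]
ee_rot: [0.0, 0.998, 0.064, 0.0]
force: [-0.4, 0.7, -0.9]
grip_width: 0.497
```

```bash
python3 - <<'E'
from h import *
def T(s,n,t=0.8): return C_['mid']+s*C_['x']+n*C_['n']+t*C_['y']
P,_,s=pose(); q=P-C_['mid']; print([round(float(q@C_[k]),1) for k in 'xny'],s['force'])
snap('wrist','w25'); rpose('w25',P); snap('scene','s25')
for s,n in [(20.4,82)]: goto(T(s,n),7.38)
im,d,m=load('s25')
cv2.imwrite('pics/s25c.png',cv2.resize(im[160:340,240:460,::-1],None,fx=3.3,fy=3.3,interpolation=cv2.INTER_CUBIC))
E
```

```text
[18.8, 110.0, 0.9] [-0.42559171  0.71256741 -0.88817097]
rel TCP s [-44.9  -8.6  -3.7] n [-75.  -74.2 -36.1 -15.5 -15.3] t [-22.5  20.1]
axis s,t [-24.8  -1.1] r 20.0
from [578.8  44.3 191.7] psi 7.32 shift [19.2  0.1 20.6] turn -0.06 force [ 0.6  0.1 -0.9] t 24.2
```

View pics/w25.png

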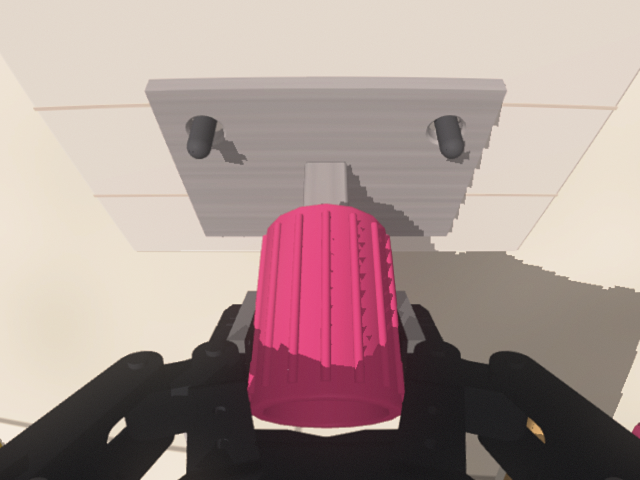

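View pics/s25c.png

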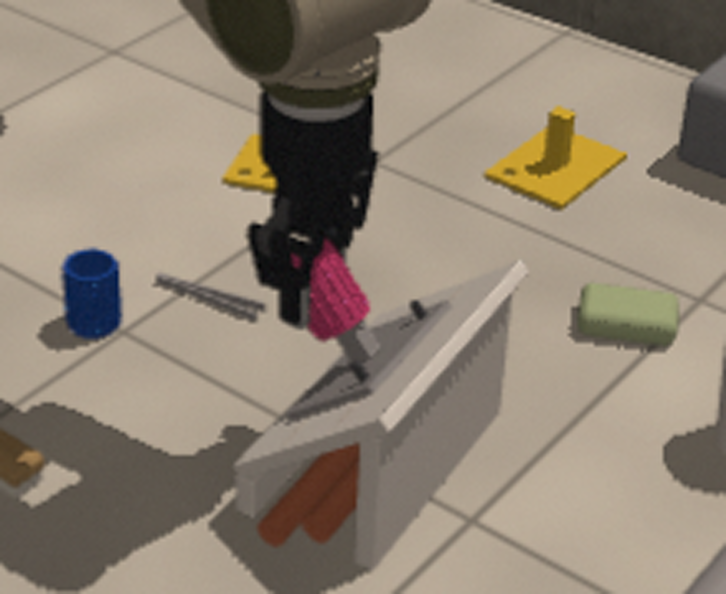

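>>> move_arm(series=[[[6, 0, 6], 0, 0.2], [[12, 0, 12.5], 0, 0.2], [[16, 0, 17], 0, 0.2], [[18.5, 0, 20], 0, 0.2], [[18.5, 0, 20], 0, 0.2], [[18.5, 0, 20], 0, 0.2]])

```text
time_s: 24.95
eef_pos: [597.2, 46.7, 171.5]
ee_rot: [0.0, 0.998, 0.064, 0.0]
force: [0.1, -0.0, -0.3]
grip_width: 0.497
```

```bash
python3 - <<'E'
from h import *
P,_,s=pose(); q=P-C_['mid']; print([round(float(q@C_[k]),1) for k in 'xny'],s['force'])
snap('wrist','w26'); rpose('w26',P); rtilt('w26')
E
```

```text
[20.0, 82.8, 0.9] [ 0.05680813 -0.01343779 -0.28084107]
rel TCP s [-45.   -8.6  -3.7] n [-75.1 -74.2 -36.1 -15.5 -15.3] t [-22.5  20.2]
axis s,t [-24.8  -1.1] r 20.0
w26 roller tilt 37.8 [37.9 39.2 38.3 39.  37.1 37.7 37.7 39.4 37.7 37.1] z span 124.9 141.6
```

View pics/w26.png

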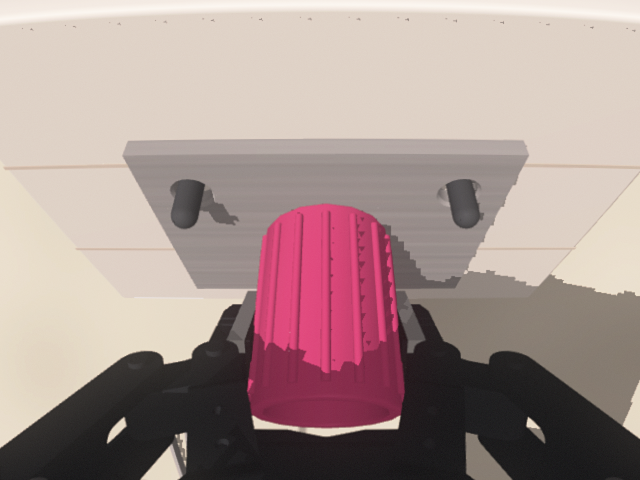

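>>> move_arm(series=[[[0.7, 0, 0.8], 0, 0.2], [[1.3, 0, 1.6], 0, 0.2], [[1.3, 0, 1.6], 0, 0.2]], force=20)

```text
time_s: 25.38
eef_pos: [598.0, 46.8, 170.6]
ee_rot: [0.0, 0.998, 0.064, -0.001]
force: [-8.2, -2.0, 7.9]
grip_width: 0.497
```

```bash
python3 - <<'E'
from h import *
P,_,s=pose(); q=P-C_['mid']; print([round(float(q@C_[k]),1) for k in 'xny'],s['force'])
E
```

```text
[20.2, 81.5, 0.9] [-8.20769174 -1.97553046  7.94650927]
```

>>> move_arm(series=[[[0, 0, 0], 0, 0.8], [[0, 0, 0], 0, 0.8], [[0, 0, 0], 0, 0.8], [[0, 0, -20], 0, 0.9], [[0, 0, -60], 0, 1], [[-10, 0, -120], 0, 1], [[-30, 0, -150], 0, 1], [[-30, 0, -150], 0, 1], [[-30, 0, -150], 0, 1]])

```text
time_s: 26.5
eef_pos: [568.7, 43.1, 318.3]
ee_rot: [-0.0, 0.998, 0.064, -0.001]
force: [0.1, 0.1, -0.3]
grip_width: 1.002
```

```bash
python3 - <<'E'
from h import *
P,_,s=pose(); print(P,s['time_s'],s['force'],s['grip_width'])
im,d,m=snap('wrist','w27'); snap('scene','s27'); snap('top','top27')
w,c,n=plate('w27',(100,150),(220,270))
print('plate tilt',np.degrees(np.arccos(n[2])).round(2),'h',((c-C_['mid'])@C_['n']).round(2))
w=cloud(d,m); hsv=cv2.cvtColor(im,cv2.COLOR_RGB2HSV); red=(hsv[...,1]>100)&(hsv[...,0]>155)&~np.isnan(w[...,0]); red[280:]=0
q=w[red]-C_['mid']; L=np.c_[q@C_['x'],q@C_['n'],q@C_['y']]; print(len(L)); print('roller s,n,t',np.percentile(L,[.5,50,99.5],axis=0).round(1))
im,d,m=load('s27')
cv2.imwrite('pics/s27c.png',cv2.resize(im[160:340,240:460,::-1],None,fx=3.3,fy=3.3,interpolation=cv2.INTER_CUBIC))
E
```

```text
[568.74516463  43.08285583 318.33414253] 26.5 [ 0.12253188  0.05353134 -0.30842158] 1.002096784269264
plate tilt 45.69 h 3.44
6766
roller s,n,t [[-33.    6.8 -23. ]
 [  3.   49.1  -0.3]
 [  9.8  66.4  22.5]]
```

View pics/w27.png

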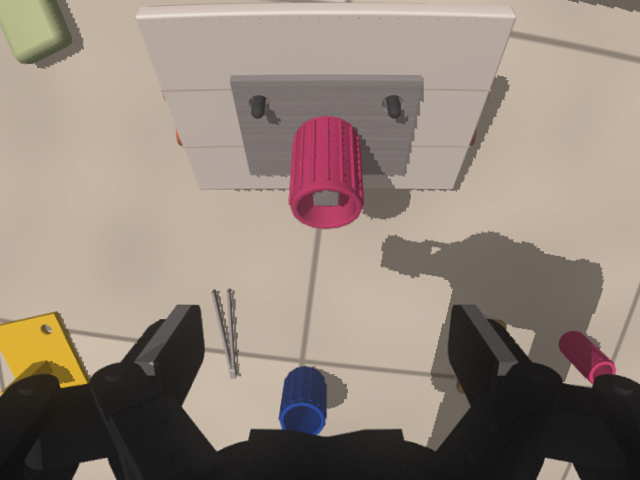

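View pics/s27c.png

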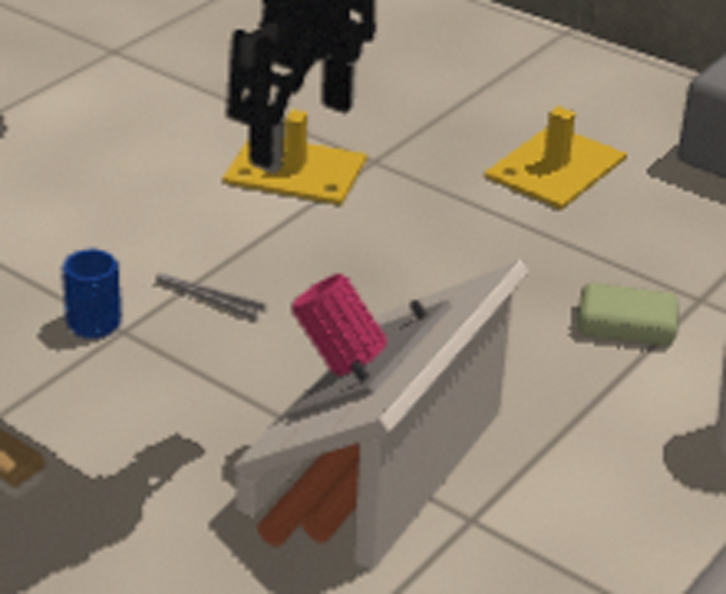

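View pics/top27.png

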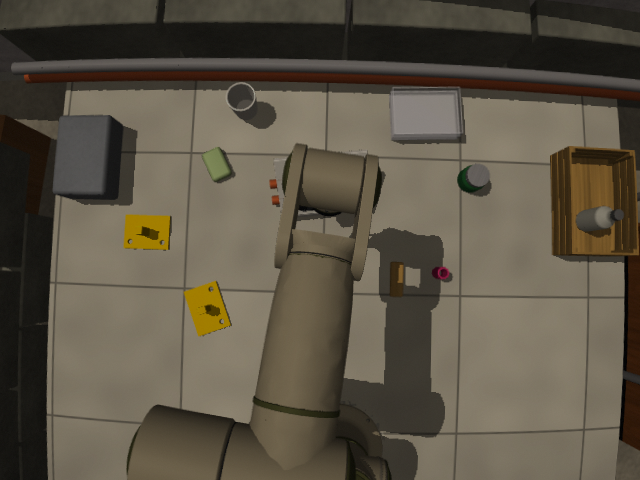

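```bash
python3 - <<'E'
from h import *
for r,cc in [((120,165),(252,285)),((120,165),(370,405)),((85,112),(270,380))]:
    w,c,n=plate('w27',r,cc); print('plate tilt',np.degrees(np.arccos(n[2])).round(2),'h',((c-C_['mid'])@C_['n']).round(2))
print(ctrl.finish_job())
E
```

```text
plate tilt 39.56 h 5.97
plate tilt 39.49 h 5.96
plate tilt 40.79 h 5.97
the job is handed in; nothing more can be done
None
```

The job is done and handed in at about 27 s of the 54 s allowed. The steel holder hangs on both pins, and the wide pink roller is seated on its spindle.

**Holder:** I gripped it by the spindle and tilted it in the jaws against the tile, since the tool itself could only point down. I then slid it over the pins and let go. In the last wrist picture the plate lies at 39.5–40.8° against the tile's 40°. Its top face is 6.0 mm above the tile, which matches the 6 mm plate lying flush.

**Roller:** I tilted it to about 39°, slid it down the spindle until I felt roughly 11 N of contact, and let go. Afterwards it spans 6.8 to 66.4 mm above the tile, centred on the spindle, so it is sitting on the plate.

**What disagreed or failed:**
- My first try at tilting the roller, on the tile's lower edge, slipped off. I tilted it against the tile's top edge instead.
- The spindle slid about 5 mm in the jaws while the holder was being tilted. I re-measured the hole positions before fitting it on the pins.
- One plate reading after release gave 45.7°, because the area I measured also took in bare tile. Three readings on the plate alone gave the figures above.

The last pictures show no sign that the slim roller, jar, soap, tweezer, nail brush or look-alikes moved. I judged that by eye and did not measure it.

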